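# Fit the T-handle to the switch calibration fixture until its spring button clicks

### The arm

A 6-joint arm with a two-finger parallel gripper is mounted at the origin on the work surface. World frame = base frame: x ahead of the robot, y to its left, z up, the work surface at z = 0. Lengths are in m, angles in rad, forces in N, time in s.
With the tool pointing down it reaches from about 0.25 to 0.8 m from the base axis. Payload 3.9 kg.
Tool frame: the origin (TCP) lies between the finger pads; the fingertips stand ctrl.tip_extent ahead of it and the grasp point (between the pads) is the TCP (ctrl.tip_extent is the distance from the TCP to the fingertips, in m); x points along the fingers, y is the direction in which the jaws open and shut, and the axes are right-handed (so a half turn about x gives the same grasp; the last joint's range is limited). The gripper opens to 85 mm and grips with 20 to 120 N. Pads are 22 mm wide; open, the fingers measure 114 mm over their backs; the gripper's body (76 mm by 85 mm) begins 54 mm behind the grasp point. The pads swing forward as they close: fully open they stand 13 mm farther back than shut.
Start: joints at [1.1, 0.26, -0.138, 1.173, 0, 1.571], TCP at [0.238, 0.468, 0.25] pointing down, gripper open.
Joint ranges: [-2.78, 2.78], [-0.83, 1.72], [-1.28, 1.37], [-1.9, 2.12], [-1.57, 1.48], [-3.14, 3.14]. Speed limits (rad/s): [2.57, 2.57, 3.14, 3.14, 3.14, 3.14].

### API

Orientations are given as a unit quaternion [x, y, z, w].
In Python, from rig import ctrl, eyes, ticket gives the robot as it stands.
- The arm moves only by the shell command python3 -m pendant 'ROWS' [FORCE]. ROWS is JSON, a list of rows, each an object with "travel": the shift along the tool's x, y, z as a fraction of full scale, a list of three; "rotation": the turn, a rotation vector about the tool's x, y, z as a fraction of full scale, a list of three; "hand": the closure, from 0 (fully open) to 1 (shut). In form: [{"travel": [x, y, z], "rotation": [wx, wy, wz], "hand": hand}, ...]. A call has exactly 8 rows; each row shifts and turns the pose as measured when the row begins, along the tool's axes as they then stand; what a row does not reach is not made up. Full scale, the value 1, is 10 cm for a shift and 180 degrees for a turn. A row lasts 1/8 s, in which the tool goes at most 62.5 mm and 10.7 degrees, less where a joint would pass 70% of its speed; a pose out of reach is approached as far as the arm can. A call with a number of a shift or a turn outside -1 to 1 is refused whole. A call with a gripper value outside its range is refused whole. The fingers move at their own pace and stop on an object; FORCE is the grip in N (left out, the last holds). Time passes only in rows, so rows that do not move let the fingers close, or fill a call up. It gives the time, the measured TCP pose, the force and the opening at its end, in the units of the state.
- ctrl.observe(): the state, without advancing time (a new reading comes with each control period).
- eyes.read_camera(name): name is "scene" or "top" or "wrist"; returns a dict with "frame" (480x640x3 uint8, blue, green, red), "K" (3x3 intrinsics, pixels), "R" (3x3) and "t" (3): a world point X has camera coordinates R X + t. Camera axes: x right, y down, z forward; pixel columns grow to the right and rows downward; lengths in m; the calibration is good to about 2 mm. The wrist camera is an equidistant fisheye: a pixel r from the principal point sees the ray r / f radians off the axis. A picture is of the moment at which its call begins. There is no depth.
- ticket.sign_off(): hands the job in, once; it reports no verdict.
Trained networks look in a picture, given as the dict that the camera call returned (one of the last four; its "shot" number tells which), for a name from the list of things; names that differ only in an ending like _2 or _b are one class to them, and where a whole thing is asked for, a point or a joint stands for the part that bears it (a point fixed in the world has none). Each returns a list of dicts, best first, with "conf" (0 to 1); they miss things now and then, are a little off and sometimes report something else, mostly with a low value. They report only what shows in the picture. A call takes as long as a camera call. They do not tell look-alikes from the thing itself.
- eyes.trace(picture, target): "region" (480x640 bool, what is visible of it) and "centre" ([row, column] in pixels, amid what is visible of it).
The state is a dict: "clock": time; "joint_positions": joint angles; "dq": joint speeds; "joint_efforts": joint torques, N m; "ee_pos": TCP position; "ee_rot": TCP orientation; "wrist_force": force on the tool from outside, world axes, zero at the start; "moment": the same for the moment, N m; "finger_gap": finger opening in m.
Only numpy, scipy, OpenCV 4.12 (cv2) and the standard library are available. Lean on these libraries where they do the work, as an engineer would, in place of code of your own. Each camera call takes 0.05 s, during which the arm holds its last target.

### The job

Take the large T-handle (the one with holes in its tube) off its parking stand and slide it down over the stub of the calibration fixture until it sits fully down on the flange, then turn it until the stub's spring button pops out through one of its holes. Be gentle: the fixture holds a load cell and must never be loaded with more than 30 N. Let go of the handle and leave everything else where it is.

Things in the scene. Friction and masses are not known exactly. Their poses are not given: they have to be found in the camera images.
- fixture: Grey enamel box 140 (x) x 120 (y) x 45 mm high, fixed; origin at the centre of its underside, z up. On its vertical centre line stand a steel flange (54 mm diameter) and on it the upright stub. The flange's upper face is 50 to 66 mm above the table: flange and stub are clamped at a height that differs from run to run and is not measured. They neither turn nor sink under load.
- stub_axis (a point): Point on the fixture's centre line 100 mm above the table, axes as the fixture's; it does not follow the stub's clamped height or heading. The polished steel stub is 28 mm in diameter and stands 50 mm above the flange; its top 13 mm taper to 16 mm diameter.
- button (a joint): Travel of the brass spring button into the stub, m: 0 = out, 0.002 to 0.004 while the tube wall covers it, under 0.001 once popped into a hole. Round-ended pin 6.4 mm thick standing 4.5 mm out, 27 mm above the flange. Its unmeasured heading lies within 0.6 rad either side of the fixture's +x. Slippery; the tube's flared mouth pushes it in with 2 to 4 N down; spring 1 N out, 2 N in.
- handle_grip (a point): Centre of the cross bar of the large steel T-handle (0.15 to 0.3 kg). z runs up the tube away from its mouth, y along the bar. Bar 70 (y) x 18 (x) x 22 mm high, on a neck 15 mm thick, 16 mm tall; the closed top of the tube is 27 mm below the bar's centre. At the start the handle stands upright on a parking stand.
- handle_mouth (a point): Centre of the handle's open lower end, 107 mm below the bar's centre; axes as handle_grip. Tube 38 mm outside, 29.4 mm inside diameter, 80 mm long, hollow for its lower 60 mm; the lowest 6 mm flare to 39 mm inside, 42 mm outside.
- handle_holes (a point): Point on the tube's axis midway between its two opposite holes, 27 mm above the mouth; axes as handle_grip. The holes (8 mm wide, 9 mm high) are at the +x and -x sides; either may take the button. With the tube down on the flange the button pops in within about 0.05 rad of exact heading and then locks the tube: forcing it on round would overload the fixture.
- stand_a: Parking stand of the large T-handle, fixed: round grey foot 76 mm in diameter, 12 mm high, with an upright post 15 mm thick reaching 46 mm above the table; origin under its centre. The tube stands over the post, its mouth on the foot. A like stand holds the slim handle.
- slim_grip (a point): Bystander: centre of the cross bar (46 x 14 x 16 mm) of a slimmer steel T-handle with a 25 mm tube without holes, 86 mm tall in all, on the other parking stand; this point lies 78 mm above its lower end. Leave it alone.
- lamp_cap: Bystander: white plastic warning lamp cap, 34 mm diameter, 28 mm high; origin under its centre.
- rocker_boot: Bystander: black rubber rocker boot, 36 x 24 x 20 mm; origin under its centre.
- toggle: Bystander: loose toggle switch, 30 x 18 x 50 mm; origin under its centre.
Things that resemble listed ones, but are neither listed nor needed, are in the scene too. What is shaped like the part that bears handle_grip but yellow is not meant. Leave any pink look-alike of the fixture alone.

How it is judged:
By the outcome, as a careful person would: the job done as asked, in the order asked, and still so for the second after the job is handed in, with the robot touching nothing.
It also fails if it takes over 67 s, if anything falls off the work surface, if the arm or the gripper's body presses on something with over 40 N, if the wrist force passes 120 N, or if a joint passes its speed limit or range.

## Working session

There is one attempt and no reset: what is moved stays moved. The work goes in short steps, Python scripts to look and compute and a shell command to move; the robot and the scene stay as the last step left them, time stands still between calls to the robot, and variables do not carry over. Pictures are saved under pics/ and viewed, and the job is handed in when it is done.

```bash
ls; mkdir -p pics; python3 - <<'E'
from rig import ctrl, eyes, ticket
import cv2
print(ctrl.observe(), ctrl.tip_extent)
for n in ["scene","top","wrist"]:
    p=eyes.read_camera(n); cv2.imwrite(f"pics/{n}0.png",p["frame"]); print(n,p["K"].tolist(),p["R"].tolist(),p["t"].tolist())
    for t in ["handle_grip","fixture","stand_a","slim_grip"]:
        for d in eyes.trace(p,t)[:4]:
            print(t,round(d["conf"],2),d["centre"],d["region"].sum())
E
```

```text
pics
{'clock': 0.0, 'joint_positions': array([ 1.10000210e+00,  2.60679967e-01, -1.39382215e-01,  1.17271171e+00,
        2.26548530e-05,  1.57081417e+00]), 'dq': array([ 0.00161338,  0.00087213, -0.00021718,  0.00130267, -0.00036039,
        0.00058675]), 'joint_efforts': array([-1.65253346e-03, -4.05673778e+01,  2.53925765e+01,  1.89472624e-02,
       -3.69164663e-04,  1.19957105e-05]), 'ee_pos': array([0.2378338 , 0.46730373, 0.24946203]), 'ee_rot': array([ 0.16424596,  0.68777509, -0.16560201,  0.68743339]), 'wrist_force': array([0.61219171, 0.06138882, 0.04251484]), 'moment': array([ 0.00094871, -0.02114447, -0.03746231]), 'finger_gap': 0.08525739243372409} 0.019
scene [[506.90266676702043, 0.0, 328.0733490282141], [0.0, 506.90266676702043, 234.67272399272645], [0.0, 0.0, 1.0]] [[-0.2309191148336938, 0.9729471758810836, -0.007082044157365106], [0.7236080344957424, 0.16686601955419242, -0.6697366228088087], [-0.6504366032271185, -0.15977961216364062, -0.7425649471387703]] [0.1248087043303022, -0.3138767790791811, 1.3657941726865417]
handle_grip 0.8 [318.5, 415.4] 1141
handle_grip
[... 539 characters left out ...]
61, 1.0063736319386738]
handle_grip 0.67 [262.0, 321.3] 329
handle_grip 0.62 [200.9, 248.3] 539
fixture 0.97 [224.5, 421.2] 3020
fixture 0.8 [311.7, 473.4] 3422
fixture 0.64 [228.6, 312.5] 131
stand_a 0.69 [210.4, 259.2] 336
slim_grip 0.45 [267.8, 252.9] 171
wrist [[371.64829954431775, 0.0, 318.2220439327614], [0.0, 371.64829954431775, 240.22121297617912], [0.0, 0.0, 1.0]] [[0.4549786779800163, 0.8905015775109527, -0.0011588934645991064], [0.8548947996599937, -0.43642125177934293, 0.2805198255197871], [0.2492975814119683, -0.1286212713584233, -0.959847531880083]] [-0.5245873475815539, -0.03509076500013536, 0.38132820205925216]
handle_grip 0.65 [467.2, 127.7] 621
fixture 0.92 [439.8, 2.3] 363
```

View pics/scene0.png

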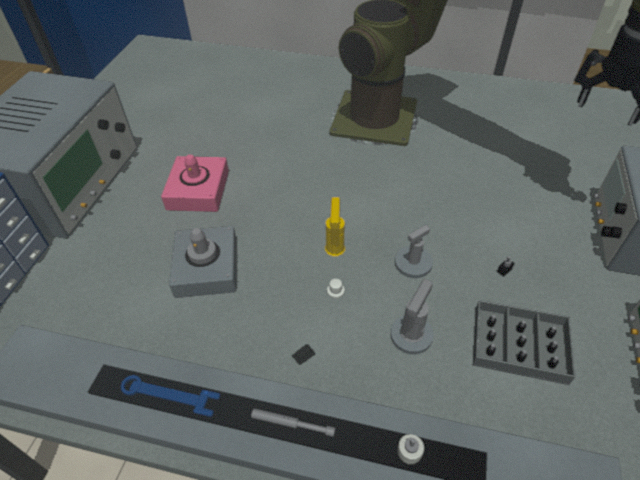

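View pics/top0.png

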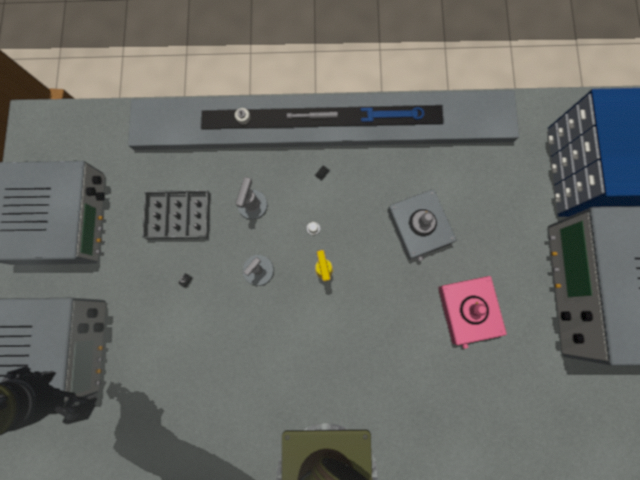

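View pics/wrist0.png

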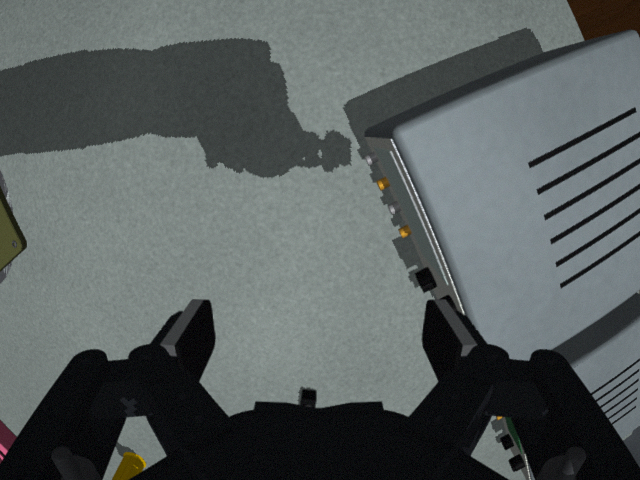

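```bash
cat > h.py <<'E'
import numpy as np, cv2
from scipy.spatial.transform import Rotation as Ro
from rig import ctrl, eyes, ticket
def cam(p): return np.array(p["K"]),np.array(p["R"]),np.array(p["t"])
def plane(p,u,v,z):
    K,R,t=cam(p); d=R.T@np.linalg.inv(K)@np.array([u,v,1.]); c=-R.T@t
    return c+d*(z-c[2])/d[2]
def proj(p,X,fish=False):
    K,R,t=cam(p); x=R@np.asarray(X,float)+t
    if fish:
        r=np.hypot(x[0],x[1]); th=np.arctan2(r,x[2]); q=x[:2]/max(r,1e-9)*th
    else: q=x[:2]/x[2]
    return np.array([K[0,0]*q[0]+K[0,2],K[1,1]*q[1]+K[1,2]])
def crop(p,name,r0,r1,c0,c1,s): 
    cv2.imwrite(f"pics/{name}.png",cv2.resize(p["frame"][r0:r1,c0:c1],None,fx=s,fy=s,interpolation=cv2.INTER_CUBIC))
def st():
    o=ctrl.observe(); R=Ro.from_quat(o["ee_rot"]).as_matrix()
    print("t",round(o["clock"],2),"pos",o["ee_pos"].round(4),"\nR",R.round(4).tolist(),"F",o["wrist_force"].round(2),"M",o["moment"].round(3),"gap",round(o["finger_gap"],4),"q",o["joint_positions"].round(3)); return o,R
E
python3 - <<'E'
from h import *
a=eyes.read_camera("top"); b=eyes.read_camera("scene")
A=a["frame"][165:285,225:345];B=b["frame"][265:365,370:450]
crop(a,"topcrop",165,285,225,345,5); crop(b,"scenecrop",270,360,370,460,6)
crop(a,"topfix",180,265,380,465,7); crop(b,"scenefix",215,305,155,255,6)
for p,n in((a,"top"),(b,"scene")):
    for t in ["handle_grip","fixture"]:
        for d in eyes.trace(p,t)[:3]:
            m=d["region"].astype(np.uint8); print(n,t,round(d["conf"],2),d["centre"],cv2.minAreaRect(cv2.findNonZero(m)))
            np.save(f"{n}_{t}_{int(d['centre'][0])}.npy",d["region"])
E
```

```text
top handle_grip 0.65 [199.7, 246.8] ((250.1000213623047, 194.69998168945312), (24.033309936523438, 32.25522994995117), 18.434947967529297)
top handle_grip 0.59 [265.0, 322.0] ((323.5, 265.0), (30.0, 17.0), 90.0)
top handle_grip 0.35 [226.6, 419.7] ((421.0873107910156, 225.14141845703125), (62.006256103515625, 52.22816467285156), 66.4477310180664)
top fixture 0.96 [225.6, 418.6] ((420.7525939941406, 224.94329833984375), (62.44379425048828, 53.204139709472656), 66.03751373291016)
top fixture 0.8 [311.6, 472.7] ((471.5495300292969, 311.2021484375), (64.9579849243164, 55.562171936035156), 76.23921203613281)
scene handle_grip 0.84 [320.1, 416.1] ((416.63665771484375, 310.0890197753906), (22.702709197998047, 63.182064056396484), 9.865806579589844)
scene handle_grip 0.84 [230.7, 334.3] ((334.5, 226.0), (58.0, 19.0), 90.0)
scene fixture 0.98 [260.8, 204.1] ((202.97171020507812, 261.1789855957031), (67.32666015625, 70.05136108398438), 84.95755004882812)
scene fixture 0.82 [183.0, 194.7] ((195.02391052246094, 183.7969207763672), (63.444793701171875, 58.71272277832031), 6.709836959838867)
```

View pics/topcrop.png

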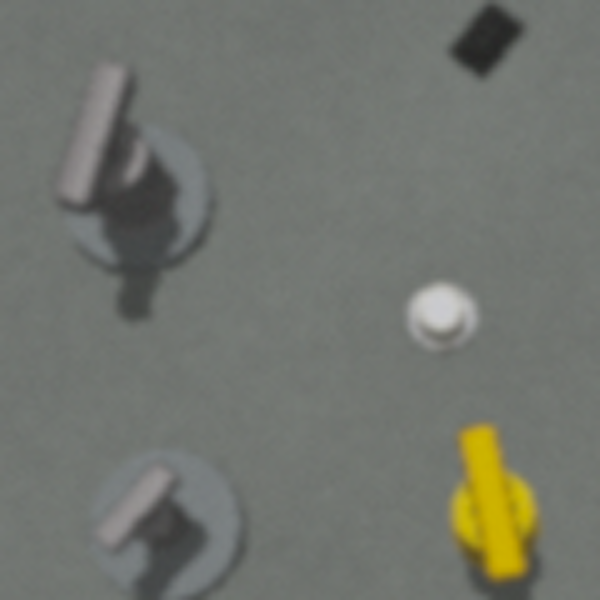

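View pics/scenecrop.png

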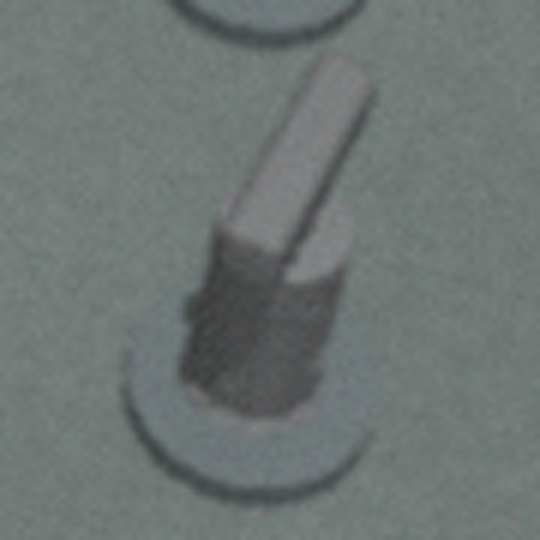

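View pics/topfix.png

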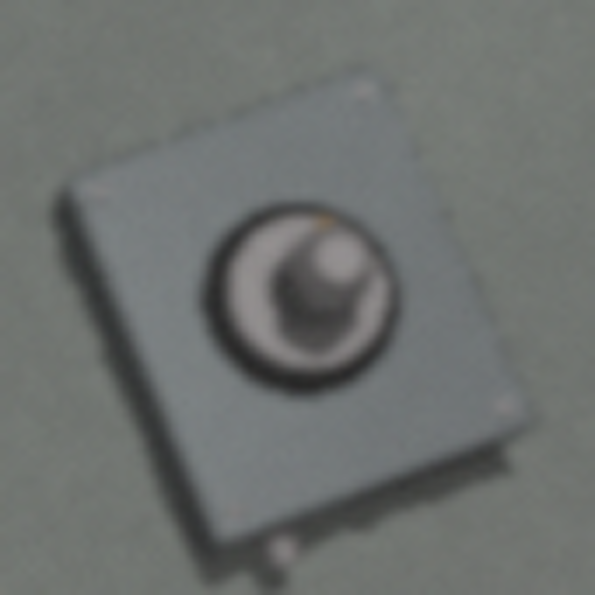

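View pics/scenefix.png

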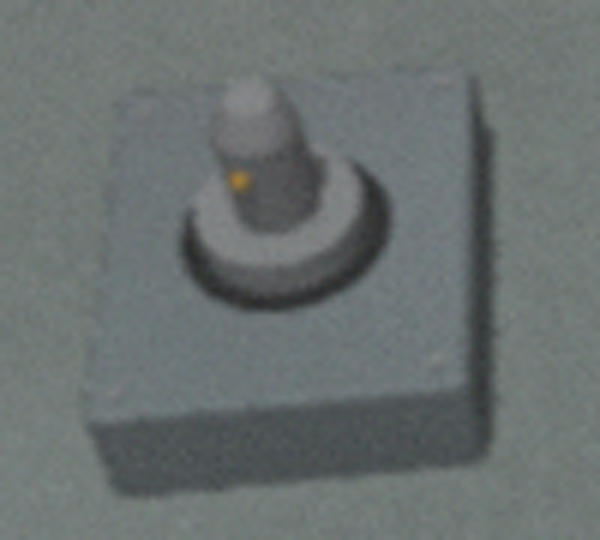

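```bash
cat > tri.py <<'E'
from h import *
def px(x,y,s,c0,r0): return ((x+.5)/s-.5+c0,(y+.5)/s-.5+r0)
def tri(ps):
    A=np.zeros((3,3));b=np.zeros(3)
    for p,(u,v) in ps:
        K,R,t=cam(p); d=R.T@np.linalg.inv(K)@np.array([u,v,1.]); d/=np.linalg.norm(d); c=-R.T@t
        M=np.eye(3)-np.outer(d,d); A+=M;b+=M@c
    X=np.linalg.solve(A,b); return X,[np.round(proj(p,X)-uv,2).tolist() for p,uv in ps]
E
python3 - <<'E'
from tri import *
a=eyes.read_camera("top"); b=eyes.read_camera("scene")
T=lambda x,y:px(x,y,5,225,165); S=lambda x,y:px(x,y,6,370,270)
TF=lambda x,y:px(x,y,7,380,180); SF=lambda x,y:px(x,y,6,155,215)
cs=np.array([plane(a,*T(*q),.130) for q in [(103,62),(134,70),(57,198),(85,208)]]); print("bar",cs.round(4).tolist(),cs.mean(0))
d=(cs[0]+cs[1]-cs[2]-cs[3])/2; print("len",np.linalg.norm(d),"ang",np.arctan2(d[1],d[0]))
sc=np.array([plane(b,*S(*q),.130) for q in [(328,55),(376,80),(225,230),(277,250)]]); print("bar scene",sc.round(4).tolist(),sc.mean(0))
d=(sc[0]+sc[1]-sc[2]-sc[3])/2; print("len",np.linalg.norm(d),"ang",np.arctan2(d[1],d[0]))
print("foot top",plane(a,*T(137,197),.012),"foot scene",plane(b,*S(250,375),.012))
f=np.array([plane(a,*TF(*q),.045) for q in [(70,190),(372,70),(530,425),(215,545)]]);print("fix",f.round(4).tolist(),f.mean(0),[np.linalg.norm(f[i]-f[i-1]).round(4) for i in range(4)])
d=f[0]+f[1]-f[2]-f[3];print("ang",np.arctan2(d[1],d[0]))
g=np.array([plane(b,*SF(*q),.045) for q in [(118,97),(472,72),(470,388),(92,422)]]);print("fix",g.round(4).tolist(),g.mean(0),[np.linalg.norm(g[i]-g[i-1]).round(4) for i in range(4)])
d=g[2]+g[3]-g[0]-g[1];print("ang",np.arctan2(d[1],d[0]))
print("button",tri([(a,TF(325,222)),(b,SF(239,181))]))
print("stubtop",tri([(a,TF(343,256)),(b,SF(252,98))]))
print("flange",tri([(a,TF(308,290)),(b,SF(277,215))]))
E
```

```text
bar [[0.679, 0.1744, 0.13], [0.6749, 0.16, 0.13], [0.6152, 0.1941, 0.13], [0.6103, 0.1813, 0.13]] [0.64485971 0.17743977 0.13      ]
len 0.06744441793841555 ang -0.308369168919029
bar scene [[0.6132, 0.1823, 0.13], [0.6188, 0.196, 0.13], [0.6771, 0.162, 0.13], [0.6802, 0.1761, 0.13]] [0.64730705 0.17909073 0.13      ]
len 0.06581902581037641 ang 2.8315449438546167
foot top [0.64567522 0.17900833 0.012     ] foot scene [0.64512983 0.1781922  0.012     ]
fix [[0.6239, -0.1645, 0.045], [0.6652, -0.2719, 0.045], [0.538, -0.3182, 0.045], [0.4983, -0.2085, 0.045]] [ 0.58134411 -0.24078458  0.045     ] [np.float64(0.133), np.float64(0.1151), np.float64(0.1353), np.float64(0.1166)]
ang 0.3433178882301425
fix [[0.5387, -0.3224, 0.045], [0.5007, -0.2091, 0.045], [0.6282, -0.1621, 0.045], [0.6671, -0.2717, 0.045]] [ 0.58367598 -0.24132134  0.045     ] [np.float64(0.138), np.float64(0.1195), np.float64(0.1359), np.float64(0.1163)]
ang 0.3649907645542542
button (array([ 0.5998679 , -0.24188007,  0.09111603]), [[-0.04, 0.02], [-0.05, -0.01]])
stubtop (array([ 0.58317279, -0.24135748,  0.11192334]), [[-0.47, 0.18], [-0.61, -0.08]])
flange (array([ 0.58427857, -0.24272067,  0.05655886]), [[0.05, -0.02], [0.07, 0.01]])
```

```bash
cat > go.py <<'E'
# work out remaining shift/turn in tool axes to reach target x,y,z and tool-y heading (mod pi unless exact)
from h import *
import sys
def plan(x,y,z,hd,mod=True):
    o,R=st()
    h=np.arctan2(R[1,1],R[0,1]); 
    if mod: hd=hd+np.pi*round((h-hd)/np.pi)
    tgt=np.column_stack([[0,0,-1],[np.cos(hd),np.sin(hd),0],np.cross([0,0,-1],[np.cos(hd),np.sin(hd),0])])
    rv=Ro.from_matrix(R.T@tgt).as_rotvec()
    dw=np.array([x,y,z])-o["ee_pos"]
    print("heading",h.round(4),"->",round(hd,4),"world d mm",(dw*1e3).round(1),"tool travel",(R.T@dw/0.1).round(4),"rot",(rv/np.pi).round(4),"deg",np.degrees(rv).round(2),"travel if level",(tgt.T@dw/.1).round(4))
if __name__=="__main__": plan(*map(float,sys.argv[1:5]),mod=len(sys.argv)<6)
E
python3 go.py .646 .178 .25 1.26
```

```text
t 1.15 pos [0.2382 0.4679 0.2503] 
R [[0.0, 0.4536, 0.8912], [0.0, 0.8912, -0.4536], [-1.0, 0.0, 0.0]] F [ 0.8  -0.22 -0.15] M [ 0.002 -0.057 -0.037] gap 0.0854 q [ 1.1    0.26  -0.138  1.173 -0.     1.571]
heading 1.1 -> 1.26 world d mm [ 4.078e+02 -2.899e+02 -3.000e-01] tool travel [ 3.2000e-03 -7.3350e-01  4.9496e+00] rot [-0.0509  0.     -0.    ] deg [-9.17  0.   -0.  ] travel if level [ 3.2000e-03 -1.5127e+00  4.7695e+00]
```

```bash
python3 -m pendant '[{"travel":[0,-0.08,0.55],"rotation":[0,0,0],"hand":0},{"travel":[0,-0.08,0.55],"rotation":[0,0,0],"hand":0},{"travel":[0,-0.08,0.55],"rotation":[0,0,0],"hand":0},{"travel":[0,-0.08,0.55],"rotation":[0,0,0],"hand":0.3},{"travel":[0,-0.08,0.55],"rotation":[0,0,0],"hand":0.3},{"travel":[0,-0.08,0.55],"rotation":[0,0,0],"hand":0.3},{"travel":[0,-0.08,0.55],"rotation":[0,0,0],"hand":0.3},{"travel":[0,-0.08,0.55],"rotation":[-0.05,0,0],"hand":0.3}]' 20; python3 go.py .646 .178 .25 1.26
```

```text
clock: 2.15
ee_pos: [0.6111, 0.2092, 0.2507]
ee_rot: [0.107, 0.699, -0.104, 0.7]
wrist_force: [0.7, 0.7, -0.3]
finger_gap: 0.0596
t 2.15 pos [0.6111 0.2092 0.2507] 
R [[0.0023, 0.2951, 0.9555], [0.0044, 0.9554, -0.2951], [-1.0, 0.0049, 0.0009]] F [ 0.66  0.66 -0.31] M [ 0.033 -0.01   0.06 ] gap 0.0596 q [0.328 0.471 0.184 1.281 0.003 0.628]
heading 1.2712 -> 1.26 world d mm [ 34.9 -31.2  -0.7] tool travel [ 0.0061 -0.1948  0.425 ] rot [ 0.0036  0.0003 -0.0015] deg [ 0.64  0.05 -0.28] travel if level [ 0.0067 -0.19    0.4272]
```

```bash
python3 -m pendant '[{"travel":[0,-0.1,0.2],"rotation":[0.0035,0,0],"hand":0.3},{"travel":[0.2,-0.095,0.22],"rotation":[0,0,0],"hand":0.3},{"travel":[0.2,0,0],"rotation":[0,0,0],"hand":0.3},{"travel":[0.1,0,0],"rotation":[0,0,0],"hand":0.3},{"travel":[0,0,0],"rotation":[0,0,0],"hand":0.3},{"travel":[0,0,0],"rotation":[0,0,0],"hand":0.3},{"travel":[0,0,0],"rotation":[0,0,0],"hand":0.3},{"travel":[0,0,0],"rotation":[0,0,0],"hand":0.3}]' 20; python3 go.py .646 .178 .121 1.26
python3 - <<'E'
from h import *
p=eyes.read_camera("wrist"); 
for z in(.130,): 
    for X in [(.646,.178,z),(.646+.035*np.cos(.31),.178-.035*np.sin(.31),z),(.646-.035*np.cos(.31),.178+.035*np.sin(.31),z)]:
        u=proj(p,X,True); print(u); cv2.circle(p["frame"],tuple(int(v) for v in u.round()),2,(0,0,255),-1)
for d in eyes.trace(p,"handle_grip")[:2]: print(d["conf"],d["centre"],d["region"].sum())
cv2.imwrite("pics/w1.png",p["frame"])
E
```

```text
clock: 3.15
ee_pos: [0.6476, 0.176, 0.1964]
ee_rot: [0.112, 0.698, -0.109, 0.698]
wrist_force: [0.3, -0.1, 0.2]
finger_gap: 0.0599
t 3.15 pos [0.6476 0.176  0.1964] 
R [[0.0008, 0.3095, 0.9509], [0.0044, 0.9509, -0.3095], [-1.0, 0.0045, -0.0006]] F [ 0.33 -0.07  0.18] M [-0.033  0.014 -0.027] gap 0.0599 q [0.264 0.536 0.155 1.188 0.004 0.578]
heading 1.2562 -> 1.26 world d mm [ -1.6   2.  -75.4] tool travel [ 0.7542  0.0107 -0.0205] rot [-0.0012 -0.0002 -0.0014] deg [-0.22 -0.04 -0.26] travel if level [ 0.7541  0.0142 -0.0209]
[320.26717544 265.58513001]
[320.5184424  321.69177823]
[319.94994148 202.55172806]
0.83 [243.2, 324.7] 5089
0.6 [112.9, 41.1] 5333
```

View pics/w1.png

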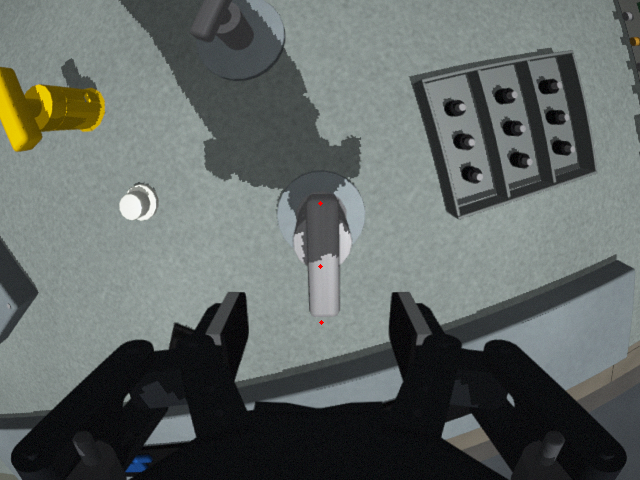

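```bash
cat >> h.py <<'E'
def fplane(p,u,v,z):
    K,R,t=cam(p); q=np.array([(u-K[0,2])/K[0,0],(v-K[1,2])/K[1,1]]); th=np.linalg.norm(q)
    d=R.T@np.r_[q/max(th,1e-9)*np.sin(th),np.cos(th)]; c=-R.T@t
    return c+d*(z-c[2])/d[2]
E
python3 - <<'E'
from h import *
p=eyes.read_camera("wrist"); crop(p,"w2",180,330,270,390,5)
cs=np.array([fplane(p,*q,.130) for q in [(308,196),(335,196),(340,316),(309,316)]]); print(cs.round(4).tolist(),cs.mean(0))
d=cs[2]+cs[3]-cs[0]-cs[1];print(np.linalg.norm(d)/2,np.arctan2(d[1],d[0]))
E
```

```text
[[0.6074, 0.1838, 0.13], [0.6118, 0.1971, 0.13], [0.6793, 0.1791, 0.13], [0.6736, 0.1621, 0.13]] [0.64305266 0.18051085 0.13      ]
0.06973697863849584 -0.28866141750601887
```

View pics/w2.png

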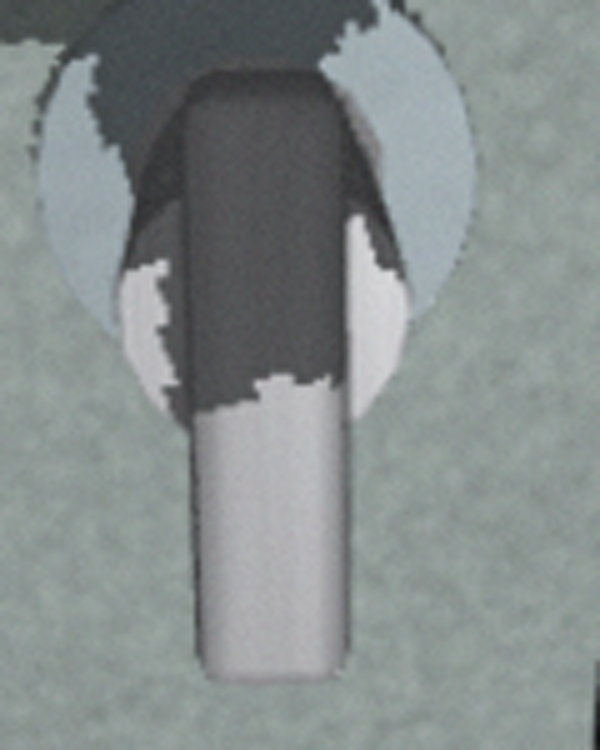

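```bash

python3 - <<'E'
from h import *
p=eyes.read_camera("wrist")
cs=np.array([fplane(p,*q,.130) for q in [(307.5,197),(338.5,197),(339.8,316),(309.5,316)]]); print(cs.round(4).tolist(),cs.mean(0))
d=cs[2]+cs[3]-cs[0]-cs[1];print(np.linalg.norm(d)/2,np.arctan2(d[1],d[0]))
E
python3 go.py .6445 .180 .121 1.27
```

```text
[[0.6078, 0.1833, 0.13], [0.6128, 0.1986, 0.13], [0.6791, 0.1789, 0.13], [0.6736, 0.1623, 0.13]] [0.64330148 0.18075639 0.13      ]
0.06912718079500839 -0.2986421896300211
t 3.35 pos [0.6475 0.1757 0.196 ] 
R [[0.0001, 0.3098, 0.9508], [0.0042, 0.9508, -0.3098], [-1.0, 0.004, -0.0012]] F [0.56 0.02 0.06] M [ 0.025 -0.021  0.037] gap 0.0596 q [0.263 0.536 0.154 1.188 0.004 0.578]
heading 1.2558 -> 1.27 world d mm [ -3.    4.3 -75. ] tool travel [ 0.7499  0.0287 -0.0405] rot [-0.0045 -0.0004 -0.0013] deg [-0.81 -0.07 -0.23] travel if level [ 0.7497  0.0323 -0.0409]
```

```bash
python3 -m pendant '[{"travel":[0.25,0.03,-0.04],"rotation":[-0.0045,0,-0.0013],"hand":0.3},{"travel":[0.25,0,0],"rotation":[0,0,0],"hand":0.3},{"travel":[0.15,0,0],"rotation":[0,0,0],"hand":0.3},{"travel":[0.1,0,0],"rotation":[0,0,0],"hand":0.3},{"travel":[0,0,0],"rotation":[0,0,0],"hand":0.4},{"travel":[0,0,0],"rotation":[0,0,0],"hand":0.5},{"travel":[0,0,0],"rotation":[0,0,0],"hand":0.6},{"travel":[0,0,0],"rotation":[0,0,0],"hand":0.65}]' 20; python3 go.py .6435 .1805 .121 1.27
python3 - <<'E'
from h import *
p=eyes.read_camera("wrist"); cv2.imwrite("pics/w3.png",p["frame"])
E
```

```text
clock: 4.35
ee_pos: [0.6474, 0.1804, 0.1226]
ee_rot: [0.107, 0.697, -0.105, 0.701]
wrist_force: [0.7, 0.4, -0.7]
finger_gap: 0.0302
t 4.35 pos [0.6474 0.1804 0.1226] 
R [[0.0058, 0.2965, 0.955], [0.0021, 0.955, -0.2965], [-1.0, 0.0038, 0.0049]] F [ 0.75  0.38 -0.67] M [-0.001  0.018  0.047] gap 0.0302 q [2.720e-01 5.750e-01 2.700e-02 1.017e+00 1.000e-03 5.730e-01]
heading 1.2697 -> 1.27 world d mm [-3.9  0.1 -1.6] tool travel [ 0.0156 -0.0109 -0.0375] rot [-0.0001  0.0016 -0.0012] deg [-0.01  0.28 -0.22] travel if level [ 0.0158 -0.0109 -0.0374]
```

View pics/w3.png

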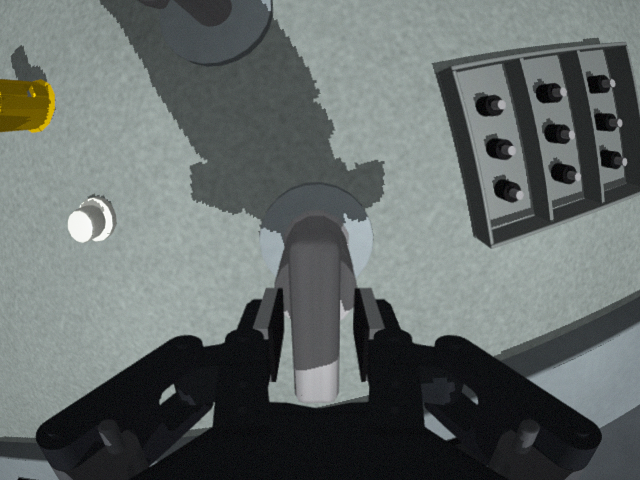

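```bash
python3 -m pendant '[{"travel":[0.016,-0.011,-0.038],"rotation":[0,0.0015,-0.0012],"hand":0.65},{"travel":[0,0,0],"rotation":[0,0,0],"hand":0.7},{"travel":[0,0,0],"rotation":[0,0,0],"hand":0.75},{"travel":[0,0,0],"rotation":[0,0,0],"hand":0.8},{"travel":[0,0,0],"rotation":[0,0,0],"hand":0.9},{"travel":[0,0,0],"rotation":[0,0,0],"hand":1},{"travel":[0,0,0],"rotation":[0,0,0],"hand":1},{"travel":[0,0,0],"rotation":[0,0,0],"hand":1}]' 30; python3 go.py .6435 .1805 .121 1.27
```

```text
clock: 5.4
ee_pos: [0.6433, 0.1806, 0.1213]
ee_rot: [0.106, 0.699, -0.106, 0.699]
wrist_force: [-0.1, -0.4, 0.3]
finger_gap: 0.0177
t 5.4 pos [0.6433 0.1806 0.1213] 
R [[0.0003, 0.2967, 0.955], [0.0, 0.955, -0.2967], [-1.0, 0.0001, 0.0003]] F [-0.13 -0.45  0.35] M [-0.048  0.03  -0.004] gap 0.0177 q [ 0.274  0.574  0.021  1.018 -0.     0.575]
heading 1.2696 -> 1.27 world d mm [ 0.2 -0.1 -0.3] tool travel [0.0031 0.0002 0.0025] rot [-0.0001  0.0001 -0.    ] deg [-0.02  0.02 -0.  ] travel if level [0.0031 0.0002 0.0025]
```

```bash
python3 -m pendant '[{"travel":[-0.1,0,0],"rotation":[0,0,0],"hand":1},{"travel":[-0.2,0,0],"rotation":[0,0,0],"hand":1},{"travel":[-0.3,0,0],"rotation":[0,0,0],"hand":1},{"travel":[-0.3,0,0],"rotation":[0,0,0],"hand":1},{"travel":[-0.3,0,0],"rotation":[0,0,0],"hand":1},{"travel":[-0.2,0,0],"rotation":[0,0,0],"hand":1},{"travel":[0,0,0],"rotation":[0,0,0],"hand":1},{"travel":[0,0,0],"rotation":[0,0,0],"hand":1}]' 30; python3 go.py .583 -.2413 .265 0.3
python3 - <<'E'
from h import *
p=eyes.read_camera("wrist"); cv2.imwrite("pics/w4.png",p["frame"])
E
```

```text
clock: 6.4
ee_pos: [0.6416, 0.1801, 0.2651]
ee_rot: [0.105, 0.701, -0.107, 0.698]
wrist_force: [0.0, 1.2, -2.5]
finger_gap: 0.0176
t 6.4 pos [0.6416 0.1801 0.2651] 
R [[-0.0047, 0.2964, 0.9551], [-0.0015, 0.9551, -0.2964], [-1.0, -0.0028, -0.004]] F [ 0.03  1.23 -2.51] M [-0.015  0.016 -0.031] gap 0.0176 q [ 0.274  0.513  0.294  1.356 -0.     0.575]
heading 1.2699 -> 0.3 world d mm [-5.860e+01 -4.214e+02 -1.000e-01] tool travel [ 0.0105 -4.1979  0.6897] rot [ 0.3087 -0.0007  0.0014] deg [55.57 -0.13  0.26] travel if level [ 1.5000e-03 -1.8047e+00  3.8524e+00]
```

View pics/w4.png

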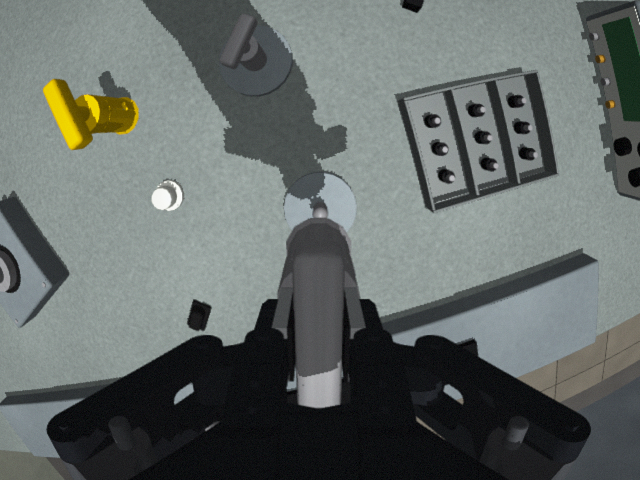

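```bash
python3 -m pendant '[{"travel":[0,-0.3,0.05],"rotation":[0,0,0],"hand":1},{"travel":[0,-0.5,0.08],"rotation":[0,0,0],"hand":1},{"travel":[0,-0.55,0.09],"rotation":[0,0,0],"hand":1},{"travel":[0,-0.55,0.09],"rotation":[0,0,0],"hand":1},{"travel":[0,-0.55,0.09],"rotation":[0,0,0],"hand":1},{"travel":[0,-0.55,0.09],"rotation":[0,0,0],"hand":1},{"travel":[0,-0.5,0.08],"rotation":[0,0,0],"hand":1},{"travel":[0,-0.3,0.05],"rotation":[0,0,0],"hand":1}]' 30; python3 go.py .583 -.2413 .26 0.3
```

```text
clock: 7.45
ee_pos: [0.5834, -0.2092, 0.2545]
ee_rot: [0.102, 0.707, -0.105, 0.692]
wrist_force: [0.0, 0.3, -2.1]
finger_gap: 0.0179
t 7.45 pos [ 0.5834 -0.2092  0.2545] 
R [[-0.0212, 0.29, 0.9568], [-0.0003, 0.957, -0.2901], [-0.9998, -0.0064, -0.0202]] F [ 0.03  0.28 -2.09] M [ 0.05  -0.075 -0.02 ] gap 0.0179 q [-0.341  0.44   0.143  1.294 -0.007 -0.046]
heading 1.2766 -> 0.3 world d mm [ -0.4 -32.1   5.5] tool travel [-0.0553 -0.3086  0.0885] rot [ 0.3108 -0.0049  0.005 ] deg [55.95 -0.89  0.9 ] travel if level [-0.0555 -0.0983  0.3056]
```

```bash
python3 -m pendant '[{"travel":[0,0,0],"rotation":[0.05,0,0],"hand":1},{"travel":[0,0,0],"rotation":[0.05,0,0],"hand":1},{"travel":[0,0,0],"rotation":[0.05,0,0],"hand":1},{"travel":[0,0,0],"rotation":[0.05,0,0],"hand":1},{"travel":[0,0,0],"rotation":[0.05,0,0],"hand":1},{"travel":[0,0,0],"rotation":[0.05,0,0],"hand":1},{"travel":[0,0,0],"rotation":[0,0,0],"hand":1},{"travel":[0,0,0],"rotation":[0,0,0],"hand":1}]' 30; python3 go.py .583 -.2413 .26 0.3
```

```text
clock: 8.45
ee_pos: [0.577, -0.2117, 0.2434]
ee_rot: [0.413, 0.581, -0.426, 0.557]
wrist_force: [-0.8, 0.2, -1.8]
finger_gap: 0.0178
t 8.45 pos [ 0.577  -0.2117  0.2434] 
R [[-0.0392, 0.9545, 0.2955], [0.006, 0.296, -0.9552], [-0.9992, -0.0357, -0.0173]] F [-0.79  0.22 -1.79] M [-0.008 -0.017  0.012] gap 0.0178 q [-0.348  0.448  0.127  1.289 -0.008  0.923]
heading 0.3007 -> 0.3 world d mm [  6.  -29.6  16.6] tool travel [-0.1703 -0.0361  0.2973] rot [ 0.0001 -0.0055  0.0114] deg [ 0.02 -0.99  2.04] travel if level [-0.1663 -0.03    0.3002]
```

```bash
python3 -m pendant '[{"travel":[-0.16,0,0.1],"rotation":[0,-0.0055,0.0114],"hand":1},{"travel":[0,-0.03,0.2],"rotation":[0,0,0],"hand":1},{"travel":[0,0,0],"rotation":[0,0,0],"hand":1},{"travel":[0,0,0],"rotation":[0,0,0],"hand":1},{"travel":[0,0,0],"rotation":[0,0,0],"hand":1},{"travel":[0,0,0],"rotation":[0,0,0],"hand":1},{"travel":[0,0,0],"rotation":[0,0,0],"hand":1},{"travel":[0,0,0],"rotation":[0,0,0],"hand":1}]' 30; python3 go.py .583 -.2413 .25 0.3
python3 - <<'E'
from h import *
for n in ("scene","top","wrist"):
    p=eyes.read_camera(n)
    if n=="scene": crop(p,"s5",180,300,150,270,5)
    elif n=="top": crop(p,"t5",160,280,360,480,5)
    else: cv2.imwrite("pics/w5.png",p["frame"])
E
```

```text
clock: 9.45
ee_pos: [0.5839, -0.2439, 0.2602]
ee_rot: [0.419, 0.569, -0.418, 0.571]
wrist_force: [-0.1, -0.4, -2.7]
finger_gap: 0.0175
t 9.45 pos [ 0.5839 -0.2439  0.2602] 
R [[0.0027, 0.9544, 0.2985], [-0.0007, 0.2985, -0.9544], [-1.0, 0.0024, 0.0015]] F [-0.13 -0.4  -2.65] M [0.072 0.004 0.005] gap 0.0175 q [-0.396  0.445  0.166  1.29   0.     0.872]
heading 0.3031 -> 0.3 world d mm [ -0.9   2.6 -10.2] tool travel [ 0.1019 -0.0014 -0.0273] rot [ 0.001   0.0005 -0.0008] deg [ 0.18  0.09 -0.14] travel if level [ 0.102  -0.0012 -0.0272]
```

View pics/s5.png

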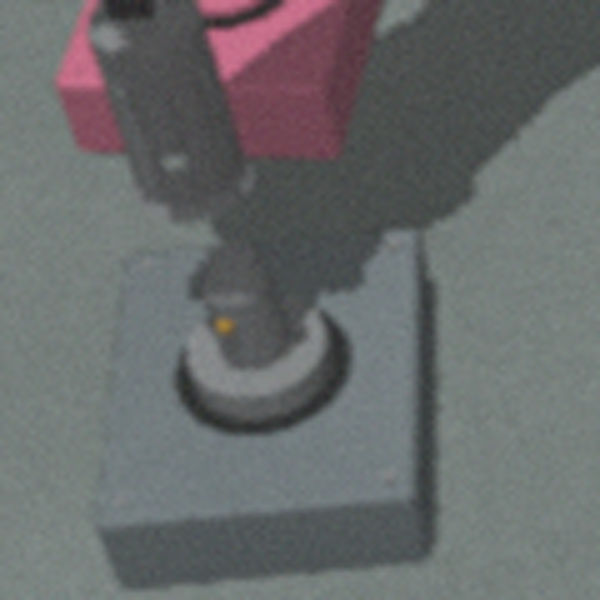

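View pics/w5.png

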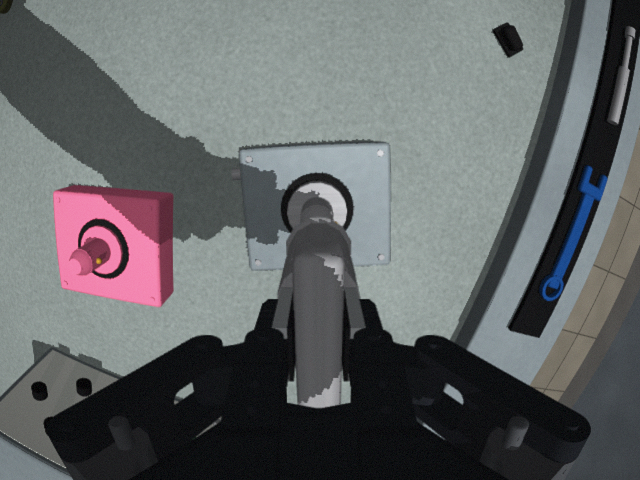

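```bash

python3 - <<'E'
from tri import *
p=eyes.read_camera("wrist"); crop(p,"w6",135,285,235,395,5)
f=np.array([fplane(p,*q,.045) for q in [(240,146),(389,142),(391,264),(248,270)]])
print(f.round(4).tolist(),f.mean(0),[np.linalg.norm(f[i]-f[i-1]).round(4) for i in range(4)]); d=f[2]-f[3]+f[1]-f[0]; print(np.arctan2(d[1],d[0]))
print("ring",fplane(p,317,206,.045))
o=ctrl.observe();R=Ro.from_quat(o["ee_rot"]).as_matrix()
m=o["ee_pos"]+R[:,0]*.1093; print("mouth",m, proj(p,m,True))
E
```

```text
[[0.4962, -0.2059, 0.045], [0.6257, -0.162, 0.045], [0.6675, -0.2729, 0.045], [0.5342, -0.3208, 0.045]] [ 0.58088509 -0.24040297  0.045     ] [np.float64(0.1211), np.float64(0.1367), np.float64(0.1184), np.float64(0.1416)]
0.336370950689173
ring [ 0.5806452  -0.23938295  0.045     ]
mouth [ 0.58424014 -0.24409709  0.15097561] [319.73621651 245.46948157]
```

View pics/w6.png

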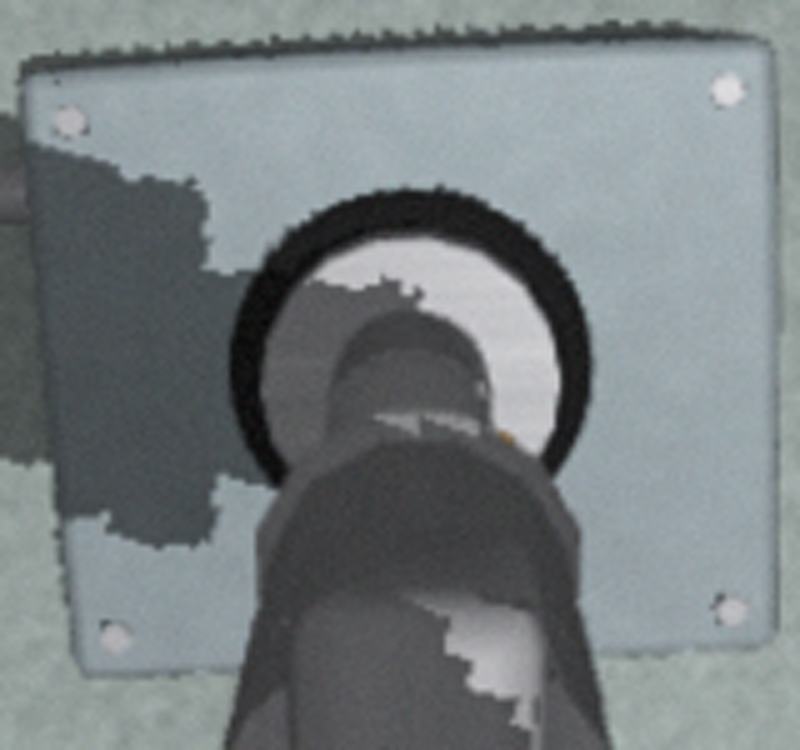

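View pics/t5.png

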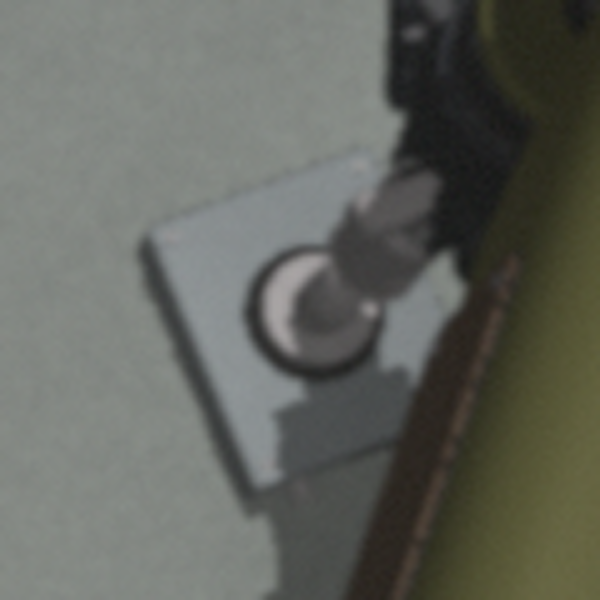

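```bash

python3 - <<'E'
from tri import *
p=eyes.read_camera("wrist")
for z in (.085,.088,.091):
    b=fplane(p,336.4,222.6,z); print(z,b, [np.arctan2(b[1]-y,b[0]-x).round(3) for x,y in((.5809,-.2402),(.583,-.2412))], [np.hypot(b[1]-y,b[0]-x).round(4) for x,y in((.5809,-.2402),(.583,-.2412))])
print([proj(p,(x,y,z),True).round(1).tolist() for x,y in((.5809,-.2402),(.583,-.2412)) for z in(.06,.11)])
E
python3 go.py .5815 -.2405 .225 0.3
```

```text
0.085 [ 0.59797393 -0.24050079  0.085     ] [np.float64(-0.018), np.float64(0.047)] [np.float64(0.0171), np.float64(0.015)]
0.088 [ 0.5976092  -0.23984666  0.088     ] [np.float64(0.021), np.float64(0.092)] [np.float64(0.0167), np.float64(0.0147)]
0.091 [ 0.59724447 -0.23919253  0.091     ] [np.float64(0.062), np.float64(0.14)] [np.float64(0.0164), np.float64(0.0144)]
[[317.0, 210.1], [316.8, 223.6], [318.9, 211.9], [319.1, 225.6]]
t 9.7 pos [ 0.5839 -0.2441  0.2603] 
R [[0.0029, 0.9545, 0.2982], [-0.0008, 0.2982, -0.9545], [-1.0, 0.0025, 0.0016]] F [ 0.15 -0.44 -2.12] M [-0.032  0.043 -0.011] gap 0.0176 q [-0.396  0.445  0.166  1.29   0.     0.872]
heading 0.3028 -> 0.3 world d mm [ -2.4   3.6 -35.3] tool travel [ 0.3527 -0.0131 -0.0418] rot [ 0.0009  0.0005 -0.0008] deg [ 0.16  0.09 -0.14] travel if level [ 0.3528 -0.0124 -0.0412]
```

```bash
python3 -m pendant '[{"travel":[0.0,-0.013,-0.042],"rotation":[0.001,0.0005,-0.0008],"hand":1},{"travel":[0.1,0,0],"rotation":[0,0,0],"hand":1},{"travel":[0.1,0,0],"rotation":[0,0,0],"hand":1},{"travel":[0.05,0,0],"rotation":[0,0,0],"hand":1},{"travel":[0,0,0],"rotation":[0,0,0],"hand":1},{"travel":[0,0,0],"rotation":[0,0,0],"hand":1},{"travel":[0,0,0],"rotation":[0,0,0],"hand":1},{"travel":[0,0,0],"rotation":[0,0,0],"hand":1}]' 30; python3 go.py .5815 -.2405 .225 0.3
python3 - <<'E'
from h import *
for n in ("scene","top","wrist"):
    p=eyes.read_camera(n)
    if n=="scene": crop(p,"s7",200,300,160,260,6)
    elif n=="top": crop(p,"t7",170,270,370,470,6)
    else: crop(p,"w7",135,285,235,395,5)
E
```

```text
clock: 10.7
ee_pos: [0.5811, -0.2401, 0.2332]
ee_rot: [0.42, 0.569, -0.42, 0.569]
wrist_force: [0.1, 0.3, -2.1]
finger_gap: 0.0176
t 10.7 pos [ 0.5811 -0.2401  0.2332] 
R [[-0.0007, 0.9555, 0.2949], [0.0002, 0.2949, -0.9555], [-1.0, -0.0006, -0.0004]] F [ 0.12  0.28 -2.14] M [ 0.037  0.016 -0.003] gap 0.0176 q [-0.392  0.448  0.101  1.225 -0.     0.88 ]
heading 0.2994 -> 0.3 world d mm [ 0.4 -0.4 -8.2] tool travel [0.0817 0.003  0.0049] rot [-0.0002 -0.0001  0.0002] deg [-0.03 -0.02  0.03] travel if level [0.0817 0.0029 0.0048]
```

View pics/s7.png

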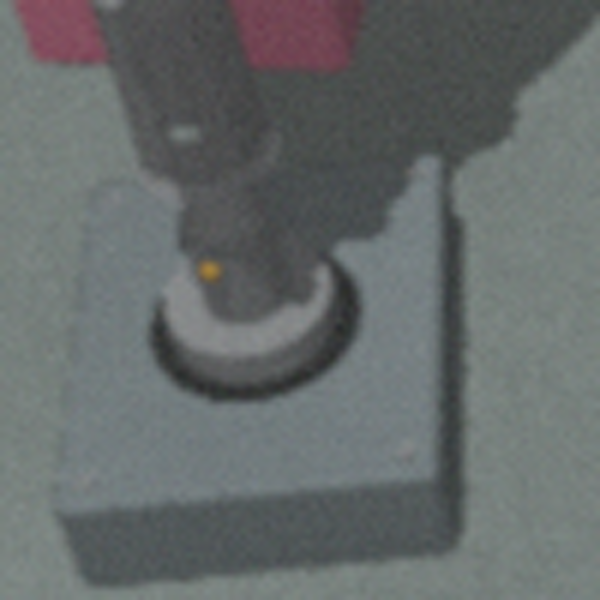

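View pics/w7.png

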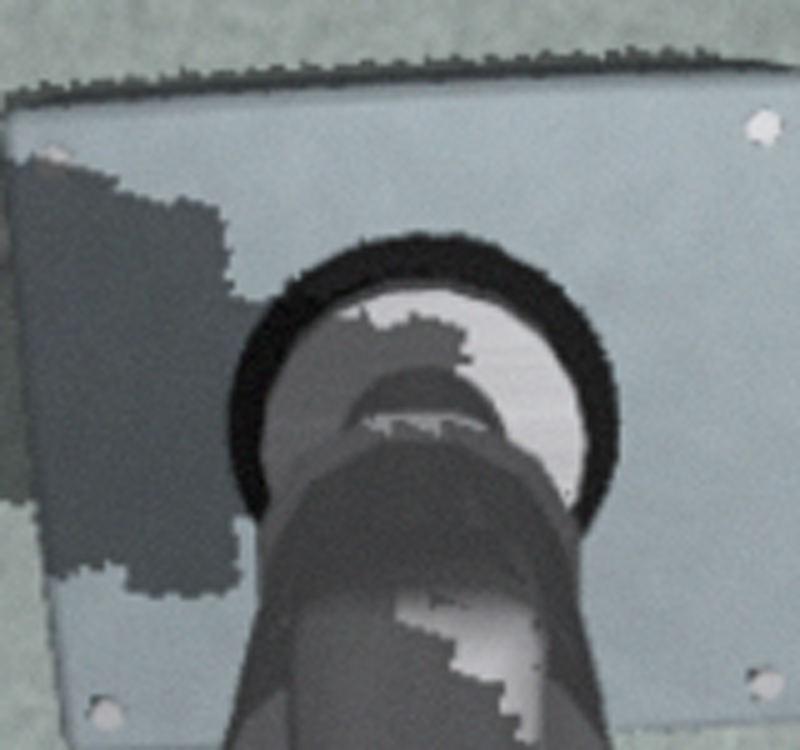

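```bash
python3 -m pendant '[{"travel":[0.04,0.007,0],"rotation":[0,0,0],"hand":1},{"travel":[0.04,0,0],"rotation":[0,0,0],"hand":1},{"travel":[0.04,0,0],"rotation":[0,0,0],"hand":1},{"travel":[0.03,0,0],"rotation":[0,0,0],"hand":1},{"travel":[0.02,0,0],"rotation":[0,0,0],"hand":1},{"travel":[0.02,0,0],"rotation":[0,0,0],"hand":1},{"travel":[0,0,0],"rotation":[0,0,0],"hand":1},{"travel":[0,0,0],"rotation":[0,0,0],"hand":1}]' 30; python3 go.py .5815 -.2405 .205 0.3
```

```text
clock: 11.85
ee_pos: [0.5816, -0.2398, 0.2125]
ee_rot: [0.42, 0.569, -0.42, 0.569]
wrist_force: [-0.8, -0.1, -2.3]
finger_gap: 0.0176
t 11.85 pos [ 0.5816 -0.2398  0.2125] 
R [[-0.0013, 0.9555, 0.295], [0.0004, 0.295, -0.9555], [-1.0, -0.0011, -0.0008]] F [-0.82 -0.11 -2.35] M [ 0.037 -0.046  0.023] gap 0.0176 q [-0.391  0.457  0.062  1.177 -0.     0.88 ]
heading 0.2995 -> 0.3 world d mm [-0.1 -0.7 -7.5] tool travel [ 0.0746 -0.0027  0.0066] rot [-0.0002 -0.0003  0.0004] deg [-0.03 -0.05  0.06] travel if level [ 0.0746 -0.0028  0.0065]
```

```bash
python3 -m pendant '[{"travel":[0.02,0,0],"rotation":[0,0,0],"hand":1},{"travel":[0.02,0,0],"rotation":[0,0,0],"hand":1},{"travel":[0.02,0,0],"rotation":[0,0,0],"hand":1},{"travel":[0,0,0],"rotation":[0,0,0],"hand":1},{"travel":[0,0,0],"rotation":[0,0,0],"hand":1},{"travel":[0,0,0],"rotation":[0,0,0],"hand":1},{"travel":[0,0,0],"rotation":[0,0,0],"hand":1},{"travel":[0,0,0],"rotation":[0,0,0],"hand":1}]' 30; python3 go.py .5815 -.2405 .205 0.3
python3 - <<'E'
from h import *
for n in ("scene","wrist"):
    p=eyes.read_camera(n)
    if n=="scene": crop(p,"s8",200,300,160,260,6)
    else: crop(p,"w8",135,285,235,395,5)
E
```

```text
clock: 12.85
ee_pos: [0.5817, -0.2399, 0.2064]
ee_rot: [0.42, 0.569, -0.42, 0.569]
wrist_force: [-0.0, -0.4, -2.2]
finger_gap: 0.0172
t 12.85 pos [ 0.5817 -0.2399  0.2064] 
R [[-0.0007, 0.9555, 0.2949], [0.0002, 0.2949, -0.9555], [-1.0, -0.0006, -0.0004]] F [-0.04 -0.36 -2.25] M [-0.017  0.025 -0.006] gap 0.0172 q [-0.391  0.459  0.05   1.162 -0.     0.88 ]
heading 0.2994 -> 0.3 world d mm [-0.2 -0.6 -1.4] tool travel [ 0.0136 -0.0041  0.0051] rot [-0.0002 -0.0001  0.0002] deg [-0.04 -0.03  0.04] travel if level [ 0.0136 -0.0041  0.0051]
```

View pics/s8.png

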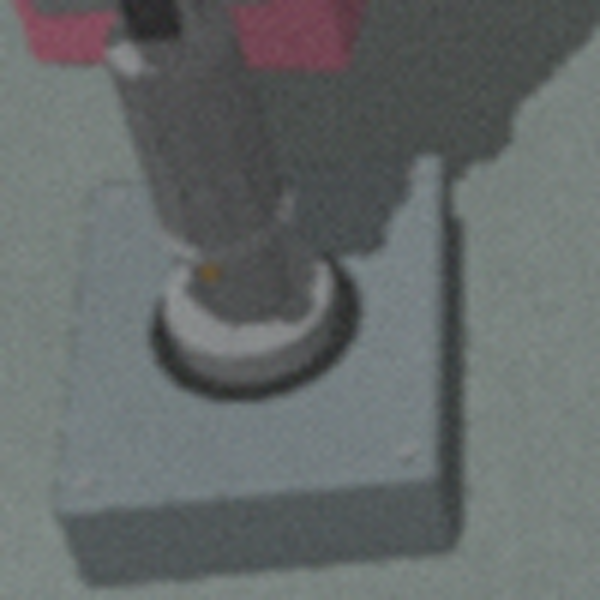

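View pics/w8.png

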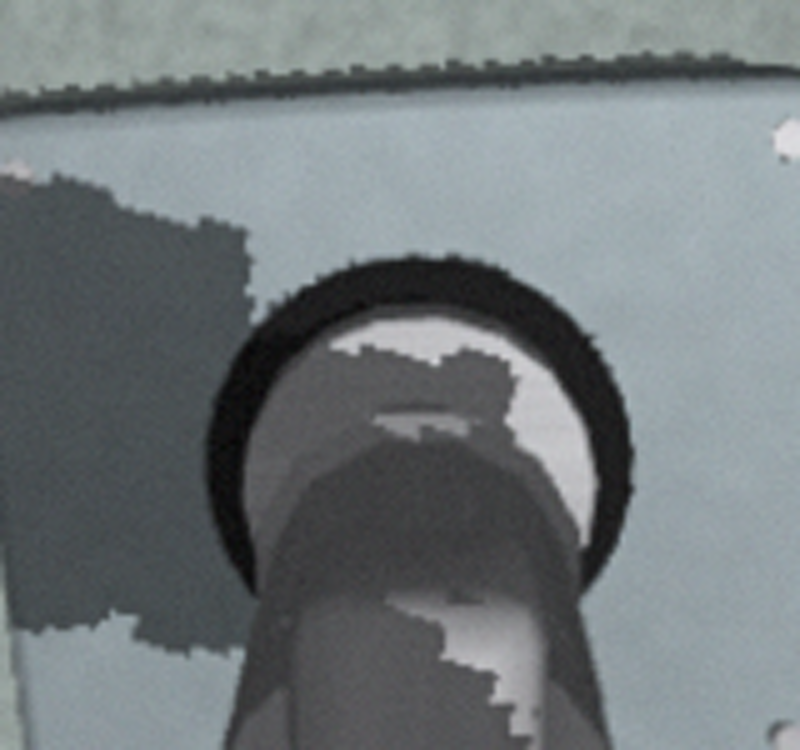

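```bash
python3 -m pendant '[{"travel":[0.015,0,0],"rotation":[0,0,0],"hand":1},{"travel":[0.015,0,0],"rotation":[0,0,0],"hand":1},{"travel":[0.015,0,0],"rotation":[0,0,0],"hand":1},{"travel":[0,0,0],"rotation":[0,0,0],"hand":1},{"travel":[0,0,0],"rotation":[0,0,0],"hand":1},{"travel":[0,0,0],"rotation":[0,0,0],"hand":1},{"travel":[0,0,0],"rotation":[0,0,0],"hand":1},{"travel":[0,0,0],"rotation":[0,0,0],"hand":1}]' 30; python3 go.py .5815 -.2405 .205 0.3
```

```text
clock: 13.95
ee_pos: [0.5817, -0.2399, 0.2015]
ee_rot: [0.42, 0.569, -0.42, 0.569]
wrist_force: [-0.6, -0.3, -1.4]
finger_gap: 0.0173
t 13.95 pos [ 0.5817 -0.2399  0.2015] 
R [[-0.0008, 0.9555, 0.295], [0.0002, 0.295, -0.9555], [-1.0, -0.0007, -0.0005]] F [-0.6  -0.3  -1.41] M [-0.029  0.011 -0.008] gap 0.0173 q [-0.391  0.462  0.041  1.151 -0.     0.88 ]
heading 0.2995 -> 0.3 world d mm [-0.2 -0.6  3.5] tool travel [-0.0345 -0.004   0.0055] rot [-0.0002 -0.0001  0.0002] deg [-0.03 -0.03  0.04] travel if level [-0.0345 -0.004   0.0055]
```

```bash
python3 -m pendant '[{"travel":[0.012,0,0],"rotation":[0,0,0],"hand":1},{"travel":[0.012,0,0],"rotation":[0,0,0],"hand":1},{"travel":[0.012,0,0],"rotation":[0,0,0],"hand":1},{"travel":[0.012,0,0],"rotation":[0,0,0],"hand":1},{"travel":[0,0,0],"rotation":[0,0,0],"hand":1},{"travel":[0,0,0],"rotation":[0,0,0],"hand":1},{"travel":[0,0,0],"rotation":[0,0,0],"hand":1},{"travel":[0,0,0],"rotation":[0,0,0],"hand":1}]' 30; python3 go.py .5815 -.2405 .205 0.3
```

```text
clock: 14.95
ee_pos: [0.5817, -0.2399, 0.1963]
ee_rot: [0.42, 0.569, -0.42, 0.569]
wrist_force: [-0.4, -0.7, -2.3]
finger_gap: 0.0175
t 14.95 pos [ 0.5817 -0.2399  0.1963] 
R [[-0.0008, 0.9555, 0.295], [0.0003, 0.295, -0.9555], [-1.0, -0.0007, -0.0005]] F [-0.45 -0.66 -2.34] M [ 0.009 -0.001 -0.023] gap 0.0175 q [-0.391  0.464  0.031  1.139 -0.     0.88 ]
heading 0.2994 -> 0.3 world d mm [-0.2 -0.6  8.7] tool travel [-0.0867 -0.0039  0.0054] rot [-0.0002 -0.0002  0.0002] deg [-0.03 -0.03  0.04] travel if level [-0.0867 -0.0038  0.0054]
```

```bash
python3 -m pendant '[{"travel":[0.012,0,0],"rotation":[0,0,0],"hand":1},{"travel":[0.012,0,0],"rotation":[0,0,0],"hand":1},{"travel":[0.012,0,0],"rotation":[0,0,0],"hand":1},{"travel":[0.012,0,0],"rotation":[0,0,0],"hand":1},{"travel":[0.012,0,0],"rotation":[0,0,0],"hand":1},{"travel":[0,0,0],"rotation":[0,0,0],"hand":1},{"travel":[0,0,0],"rotation":[0,0,0],"hand":1},{"travel":[0,0,0],"rotation":[0,0,0],"hand":1}]' 30; python3 go.py .5815 -.2405 .205 0.3
```

```text
clock: 15.95
ee_pos: [0.5822, -0.2399, 0.1907]
ee_rot: [0.42, 0.569, -0.42, 0.569]
wrist_force: [0.8, 0.9, -0.7]
finger_gap: 0.0176
t 15.95 pos [ 0.5822 -0.2399  0.1907] 
R [[0.0008, 0.9555, 0.2951], [0.0001, 0.2951, -0.9555], [-1.0, 0.0008, 0.0002]] F [ 0.81  0.94 -0.66] M [ 0.023 -0.048 -0.056] gap 0.0176 q [-0.391  0.467  0.021  1.124  0.     0.88 ]
heading 0.2995 -> 0.3 world d mm [-0.7 -0.6 14.3] tool travel [-0.1434 -0.0088  0.0037] rot [-0.0002  0.0001 -0.0002] deg [-0.03  0.01 -0.04] travel if level [-0.1434 -0.0089  0.0036]
```

```bash
python3 -m pendant '[{"travel":[0.012,0,0],"rotation":[0,0,0],"hand":1},{"travel":[0.012,0,0],"rotation":[0,0,0],"hand":1},{"travel":[0.012,0,0],"rotation":[0,0,0],"hand":1},{"travel":[0,0,0],"rotation":[0,0,0],"hand":1},{"travel":[0,0,0],"rotation":[0,0,0],"hand":1},{"travel":[0,0,0],"rotation":[0,0,0],"hand":1},{"travel":[0,0,0],"rotation":[0,0,0],"hand":1},{"travel":[0,0,0],"rotation":[0,0,0],"hand":1}]' 30; python3 go.py .5815 -.2405 .205 0.3
python3 - <<'E'
from h import *
for n in ("scene","wrist"):
    p=eyes.read_camera(n)
    if n=="scene": crop(p,"s9",200,300,160,260,6)
    else: crop(p,"w9",135,285,235,395,5)
E
```

```text
clock: 16.95
ee_pos: [0.5822, -0.24, 0.1865]
ee_rot: [0.42, 0.569, -0.42, 0.569]
wrist_force: [-0.1, -0.7, -1.9]
finger_gap: 0.0173
t 16.95 pos [ 0.5822 -0.24    0.1865] 
R [[0.0005, 0.9555, 0.2949], [0.0, 0.2949, -0.9555], [-1.0, 0.0005, 0.0001]] F [-0.07 -0.72 -1.93] M [ 0.047 -0.033  0.026] gap 0.0173 q [-0.391  0.469  0.013  1.115  0.     0.88 ]
heading 0.2994 -> 0.3 world d mm [-0.7 -0.5 18.5] tool travel [-0.185  -0.0083  0.0029] rot [-0.0002  0.     -0.0002] deg [-0.03  0.01 -0.03] travel if level [-0.185  -0.0084  0.0028]
```

View pics/s9.png

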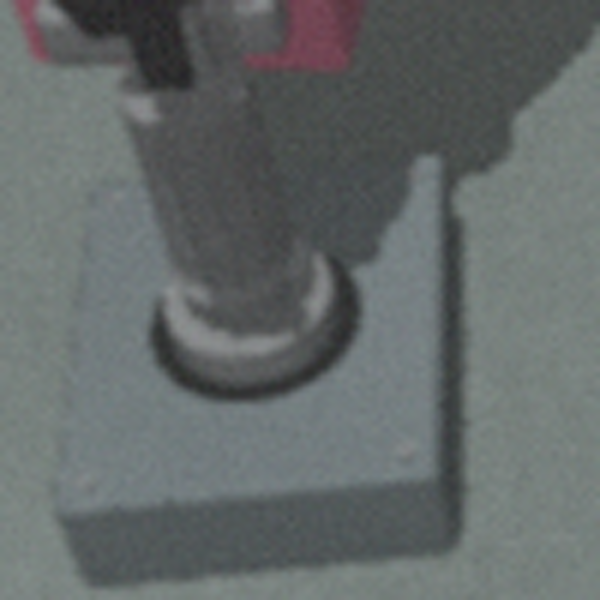

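```bash
python3 -m pendant '[{"travel":[0.012,0,0],"rotation":[0,0,0],"hand":1},{"travel":[0.012,0,0],"rotation":[0,0,0],"hand":1},{"travel":[0.012,0,0],"rotation":[0,0,0],"hand":1},{"travel":[0.012,0,0],"rotation":[0,0,0],"hand":1},{"travel":[0.012,0,0],"rotation":[0,0,0],"hand":1},{"travel":[0.012,0,0],"rotation":[0,0,0],"hand":1},{"travel":[0,0,0],"rotation":[0,0,0],"hand":1},{"travel":[0,0,0],"rotation":[0,0,0],"hand":1}]' 30; python3 go.py .5815 -.2405 .205 0.3
```

```text
clock: 18.05
ee_pos: [0.5823, -0.24, 0.1788]
ee_rot: [0.42, 0.569, -0.42, 0.569]
wrist_force: [0.5, 0.5, -2.2]
finger_gap: 0.0182
t 18.05 pos [ 0.5823 -0.24    0.1788] 
R [[0.0006, 0.9555, 0.295], [-0.0, 0.295, -0.9555], [-1.0, 0.0005, 0.0002]] F [ 0.49  0.49 -2.17] M [-0.007 -0.047  0.017] gap 0.0182 q [-0.391  0.473 -0.     1.097  0.     0.88 ]
heading 0.2995 -> 0.3 world d mm [-0.8 -0.5 26.2] tool travel [-0.2624 -0.0088  0.003 ] rot [-0.0002  0.0001 -0.0002] deg [-0.03  0.01 -0.03] travel if level [-0.2624 -0.0089  0.0029]
```

Mouth now about 0.0695; next steps end at ~1 mm with force checks.

```bash
python3 -m pendant '[{"travel":[0.01,0,0],"rotation":[0,0,0],"hand":1},{"travel":[0.01,0,0],"rotation":[0,0,0],"hand":1},{"travel":[0.01,0,0],"rotation":[0,0,0],"hand":1},{"travel":[0,0,0],"rotation":[0,0,0],"hand":1},{"travel":[0,0,0],"rotation":[0,0,0],"hand":1},{"travel":[0,0,0],"rotation":[0,0,0],"hand":1},{"travel":[0,0,0],"rotation":[0,0,0],"hand":1},{"travel":[0,0,0],"rotation":[0,0,0],"hand":1}]' 30; python3 go.py .5815 -.2405 .205 0.3|head -2
```

```text
clock: 19.05
ee_pos: [0.5822, -0.2399, 0.1756]
ee_rot: [0.42, 0.569, -0.42, 0.569]
wrist_force: [0.3, -0.0, -2.1]
finger_gap: 0.0172
t 19.05 pos [ 0.5822 -0.2399  0.1756] 
R [[0.0004, 0.9555, 0.295], [0.0, 0.295, -0.9555], [-1.0, 0.0004, 0.0001]] F [ 0.3  -0.03 -2.07] M [-0.027 -0.065 -0.01 ] gap 0.0172 q [-0.391  0.475 -0.006  1.09   0.     0.88 ]
```

```bash
python3 -m pendant '[{"travel":[0.007,0,0],"rotation":[0,0,0],"hand":1},{"travel":[0.007,0,0],"rotation":[0,0,0],"hand":1},{"travel":[0.0,0,0],"rotation":[0,0,0],"hand":1},{"travel":[0,0,0],"rotation":[0,0,0],"hand":1},{"travel":[0,0,0],"rotation":[0,0,0],"hand":1},{"travel":[0,0,0],"rotation":[0,0,0],"hand":1},{"travel":[0,0,0],"rotation":[0,0,0],"hand":1},{"travel":[0.007,0,0],"rotation":[0,0,0],"hand":1}]' 30; python3 go.py .5815 -.2405 .205 0.3|head -2
```

```text
clock: 20.05
ee_pos: [0.5822, -0.2399, 0.1735]
ee_rot: [0.42, 0.569, -0.42, 0.569]
wrist_force: [0.8, -0.2, -1.2]
finger_gap: 0.0178
t 20.05 pos [ 0.5822 -0.2399  0.1735] 
R [[0.0006, 0.9555, 0.295], [-0.0, 0.295, -0.9555], [-1.0, 0.0006, 0.0002]] F [ 0.79 -0.22 -1.16] M [ 0.037 -0.03  -0.022] gap 0.0178 q [-0.391  0.476 -0.009  1.085  0.     0.88 ]
```

```bash
python3 -m pendant '[{"travel":[0.005,0,0],"rotation":[0,0,0],"hand":1},{"travel":[0,0,0],"rotation":[0,0,0],"hand":1},{"travel":[0.005,0,0],"rotation":[0,0,0],"hand":1},{"travel":[0,0,0],"rotation":[0,0,0],"hand":1},{"travel":[0.005,0,0],"rotation":[0,0,0],"hand":1},{"travel":[0,0,0],"rotation":[0,0,0],"hand":1},{"travel":[0,0,0],"rotation":[0,0,0],"hand":1},{"travel":[0.005,0,0],"rotation":[0,0,0],"hand":1}]' 30; python3 go.py .5815 -.2405 .205 0.3|head -2
```

```text
clock: 21.05
ee_pos: [0.5822, -0.24, 0.1713]
ee_rot: [0.42, 0.569, -0.42, 0.569]
wrist_force: [1.0, 1.1, -1.4]
finger_gap: 0.0176
t 21.05 pos [ 0.5822 -0.24    0.1713] 
R [[0.0005, 0.9555, 0.295], [-0.0, 0.295, -0.9555], [-1.0, 0.0005, 0.0002]] F [ 1.05  1.08 -1.43] M [ 0.041 -0.022 -0.009] gap 0.0176 q [-0.391  0.478 -0.013  1.08   0.     0.88 ]
```

```bash
python3 -m pendant '[{"travel":[0.005,0,0],"rotation":[0,0,0],"hand":1},{"travel":[0,0,0],"rotation":[0,0,0],"hand":1},{"travel":[0.005,0,0],"rotation":[0,0,0],"hand":1},{"travel":[0,0,0],"rotation":[0,0,0],"hand":1},{"travel":[0,0,0],"rotation":[0,0,0],"hand":1},{"travel":[0,0,0],"rotation":[0,0,0],"hand":1},{"travel":[0,0,0],"rotation":[0,0,0],"hand":1},{"travel":[0.005,0,0],"rotation":[0,0,0],"hand":1}]' 30; python3 go.py .5815 -.2405 .205 0.3|head -2
```

```text
clock: 22.05
ee_pos: [0.5822, -0.24, 0.1697]
ee_rot: [0.42, 0.569, -0.42, 0.569]
wrist_force: [0.4, -0.3, -0.5]
finger_gap: 0.0175
t 22.05 pos [ 0.5822 -0.24    0.1697] 
R [[0.0005, 0.9555, 0.295], [-0.0001, 0.295, -0.9555], [-1.0, 0.0005, 0.0002]] F [ 0.38 -0.28 -0.48] M [ 0.025 -0.018 -0.015] gap 0.0175 q [-0.391  0.478 -0.016  1.076  0.     0.88 ]
```

```bash
python3 -m pendant '[{"travel":[0.005,0,0],"rotation":[0,0,0],"hand":1},{"travel":[0,0,0],"rotation":[0,0,0],"hand":1},{"travel":[0.005,0,0],"rotation":[0,0,0],"hand":1},{"travel":[0,0,0],"rotation":[0,0,0],"hand":1},{"travel":[0.005,0,0],"rotation":[0,0,0],"hand":1},{"travel":[0,0,0],"rotation":[0,0,0],"hand":1},{"travel":[0,0,0],"rotation":[0,0,0],"hand":1},{"travel":[0.005,0,0],"rotation":[0,0,0],"hand":1}]' 30; python3 - <<'E'
from h import *
st()
p=eyes.read_camera("scene"); crop(p,"s10",200,300,160,260,6)
p=eyes.read_camera("wrist"); crop(p,"w10",135,285,235,395,5)
E
```

```text
clock: 23.05
ee_pos: [0.5823, -0.24, 0.1688]
ee_rot: [0.42, 0.568, -0.42, 0.57]
wrist_force: [-1.4, 1.3, 3.3]
finger_gap: 0.0175
t 23.05 pos [ 0.5823 -0.24    0.1688] 
R [[0.0015, 0.9555, 0.295], [-0.0005, 0.295, -0.9555], [-1.0, 0.0013, 0.0009]] F [-1.4   1.34  3.34] M [ 0.167  0.389 -0.014] gap 0.0175 q [-0.391  0.478 -0.018  1.072  0.     0.88 ]
```

View pics/s10.png

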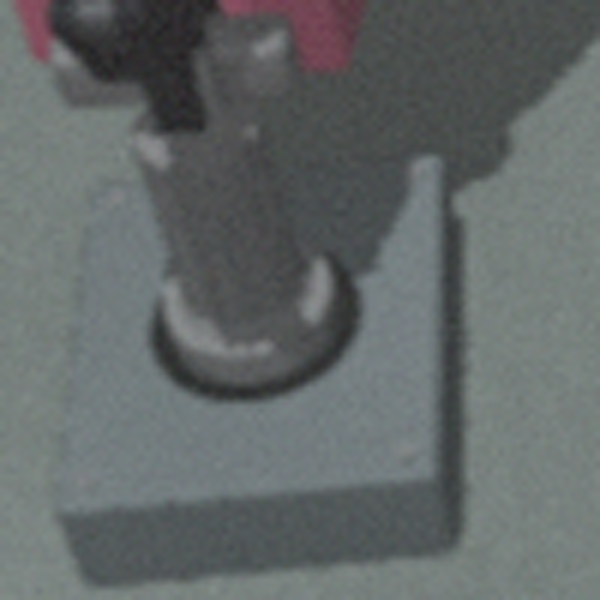

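View pics/w10.png

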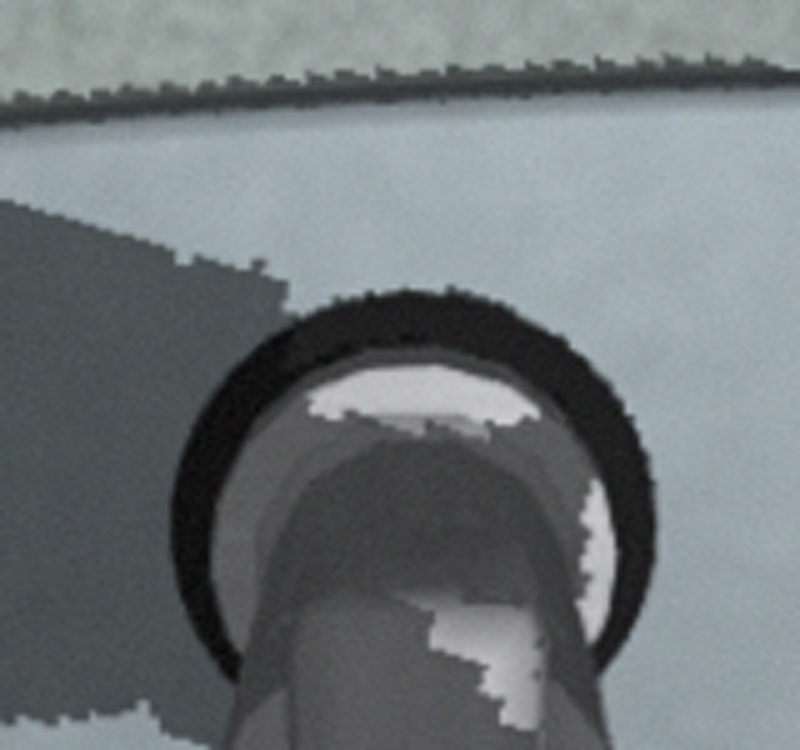

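```bash
python3 -m pendant '[{"travel":[0.006,0,0],"rotation":[0,0,0],"hand":1},{"travel":[0,0,0],"rotation":[0,0,0],"hand":1},{"travel":[0.006,0,0],"rotation":[0,0,0],"hand":1},{"travel":[0,0,0],"rotation":[0,0,0],"hand":1},{"travel":[0,0,0],"rotation":[0,0,0],"hand":1},{"travel":[0,0,0],"rotation":[0,0,0],"hand":1},{"travel":[0,0,0],"rotation":[0,0,0],"hand":1},{"travel":[0.007,0,0],"rotation":[0,0,0],"hand":1}]' 30; python3 - <<'E'
from h import *
st()
E
```

```text
clock: 24.15
ee_pos: [0.5824, -0.24, 0.1687]
ee_rot: [0.42, 0.568, -0.42, 0.57]
wrist_force: [-2.9, 1.0, 10.4]
finger_gap: 0.0174
t 24.15 pos [ 0.5824 -0.24    0.1687] 
R [[0.0028, 0.9555, 0.295], [-0.0011, 0.295, -0.9555], [-1.0, 0.0024, 0.0018]] F [-2.88  1.05 10.37] M [ 0.311  0.738 -0.017] gap 0.0174 q [-0.391  0.478 -0.02   1.07   0.     0.88 ]
```

```bash
python3 -m pendant '[{"travel":[-0.003,0,0],"rotation":[0,0.0005,-0.0009],"hand":1},{"travel":[0,0,0],"rotation":[0,0,0],"hand":1},{"travel":[0,0,0],"rotation":[0.006,0,0],"hand":1},{"travel":[0,0,0],"rotation":[0.006,0,0],"hand":1},{"travel":[0,0,0],"rotation":[0.006,0,0],"hand":1},{"travel":[0,0,0],"rotation":[0.006,0,0],"hand":1},{"travel":[0,0,0],"rotation":[0.006,0,0],"hand":1},{"travel":[0,0,0],"rotation":[0.006,0,0],"hand":1}]' 30; python3 go.py .5822 -.2399 .1687 0.0 1
```

```text
clock: 25.15
ee_pos: [0.5826, -0.24, 0.1687]
ee_rot: [0.453, 0.543, -0.453, 0.543]
wrist_force: [-1.2, 0.9, 2.9]
finger_gap: 0.0175
t 25.15 pos [ 0.5826 -0.24    0.1687] 
R [[-0.0002, 0.984, 0.1781], [-0.0004, 0.1781, -0.984], [-1.0, -0.0002, 0.0003]] F [-1.16  0.86  2.95] M [0.19  0.26  0.018] gap 0.0175 q [-0.391  0.48  -0.016  1.075 -0.     1.001]
heading 0.179 -> 0.0 world d mm [-0.4  0.1 -0. ] tool travel [ 0.0005 -0.0038 -0.0018] rot [0.057  0.0001 0.0001] deg [1.026e+01 2.000e-02 1.000e-02] travel if level [ 0.0005 -0.004  -0.0011]
```

```bash
python3 -m pendant '[{"travel":[0,0,0],"rotation":[0.006,0,0],"hand":1},{"travel":[0,0,0],"rotation":[0.006,0,0],"hand":1},{"travel":[0,0,0],"rotation":[0.006,0,0],"hand":1},{"travel":[0,0,0],"rotation":[0.006,0,0],"hand":1},{"travel":[0,0,0],"rotation":[0,0,0],"hand":1},{"travel":[0,0,0],"rotation":[0,0,0],"hand":1},{"travel":[0,0,0],"rotation":[0,0,0],"hand":1},{"travel":[0,0,0],"rotation":[0,0,0],"hand":1}]' 30; python3 go.py .5822 -.2399 .1687 0.0 1
python3 - <<'E'
from h import *
p=eyes.read_camera("scene"); crop(p,"s11",205,285,165,245,7)
E
```

```text
clock: 26.15
ee_pos: [0.5826, -0.2402, 0.1688]
ee_rot: [0.475, 0.524, -0.475, 0.524]
wrist_force: [-1.5, 1.4, 4.0]
finger_gap: 0.0177
t 26.15 pos [ 0.5826 -0.2402  0.1688] 
R [[-0.0001, 0.9952, 0.0974], [-0.0006, 0.0974, -0.9952], [-1.0, -0.0002, 0.0006]] F [-1.5   1.4   3.98] M [0.162 0.31  0.022] gap 0.0177 q [-3.910e-01  4.800e-01 -1.600e-02  1.075e+00 -1.000e-03  1.083e+00]
heading 0.0976 -> 0.0 world d mm [-0.4  0.3 -0.1] tool travel [ 0.0006 -0.0037 -0.003 ] rot [0.0311 0.0002 0.0001] deg [5.59 0.03 0.01] travel if level [ 0.0006 -0.004  -0.0027]
```

View pics/s11.png

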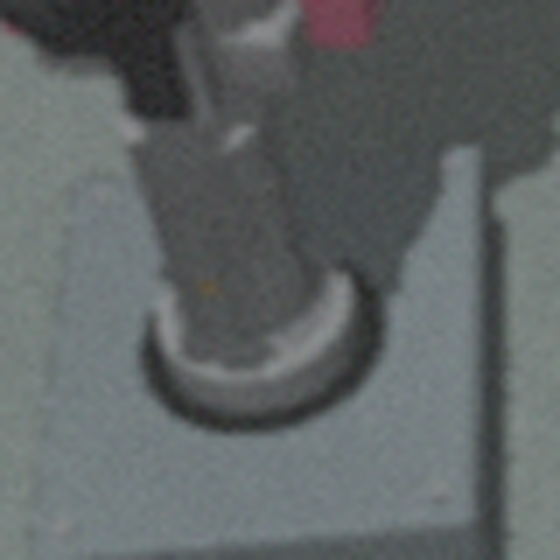

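```bash
python3 -m pendant '[{"travel":[0,0,0],"rotation":[0.005,0,0],"hand":1},{"travel":[0,0,0],"rotation":[0,0,0],"hand":1},{"travel":[0,0,0],"rotation":[0.005,0,0],"hand":1},{"travel":[0,0,0],"rotation":[0,0,0],"hand":1},{"travel":[0,0,0],"rotation":[0,0,0],"hand":1},{"travel":[0,0,0],"rotation":[0,0,0],"hand":1},{"travel":[0,0,0],"rotation":[0,0,0],"hand":1},{"travel":[0,0,0],"rotation":[0,0,0],"hand":1}]' 30; python3 go.py .5822 -.2399 .1687 0.0 1
python3 - <<'E'
from h import *
p=eyes.read_camera("scene"); crop(p,"s12",225,265,175,225,12)
E
```

```text
clock: 27.2
ee_pos: [0.5827, -0.2401, 0.1688]
ee_rot: [0.484, 0.516, -0.484, 0.516]
wrist_force: [-1.9, 1.0, 3.8]
finger_gap: 0.0174
t 27.2 pos [ 0.5827 -0.2401  0.1688] 
R [[-0.0, 0.998, 0.064], [-0.0005, 0.064, -0.998], [-1.0, -0.0001, 0.0005]] F [-1.86  0.97  3.82] M [0.117 0.318 0.029] gap 0.0174 q [-0.391  0.48  -0.016  1.075 -0.     1.116]
heading 0.064 -> 0.0 world d mm [-0.5  0.2 -0.1] tool travel [ 0.0006 -0.0045 -0.0027] rot [0.0204 0.0002 0.    ] deg [3.67 0.03 0.  ] travel if level [ 0.0006 -0.0047 -0.0024]
```

View pics/s12.png

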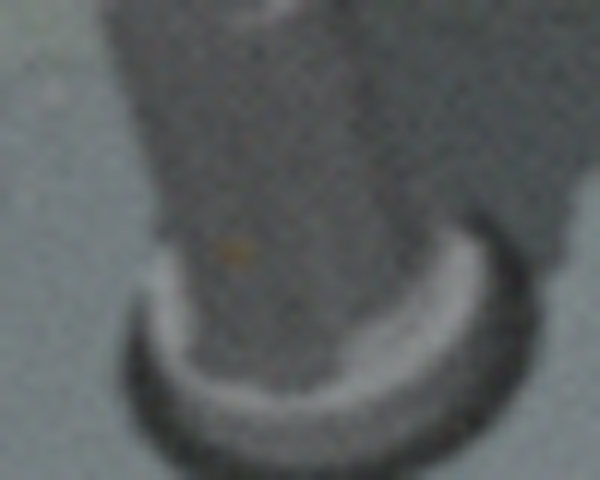

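```bash
cat > br.py <<'E'
from h import *
import sys
B=[]
for i in range(2):
    p=eyes.read_camera("scene"); f=p["frame"].astype(float)[235:255,180:205]; B.append(f[:,:,2]-f[:,:,0])
s=np.mean(B,0); s=cv2.GaussianBlur(s,(0,0),.6)-np.median(s); m=s>14
print("brass sum",s[m].sum().round(),"n",m.sum(),"max",s.max().round(1), "cen",(np.array(np.nonzero(m)).mean(1)+[235,180]).round(2))
crop(p,sys.argv[1],225,265,175,225,12)
E
python3 -m pendant '[{"travel":[0,0,0],"rotation":[0.005,0,0],"hand":1},{"travel":[0,0,0],"rotation":[0,0,0],"hand":1},{"travel":[0,0,0],"rotation":[0.005,0,0],"hand":1},{"travel":[0,0,0],"rotation":[0,0,0],"hand":1},{"travel":[0,0,0],"rotation":[0,0,0],"hand":1},{"travel":[0,0,0],"rotation":[0,0,0],"hand":1},{"travel":[0,0,0],"rotation":[0,0,0],"hand":1},{"travel":[0,0,0],"rotation":[0,0,0],"hand":1}]' 30; python3 go.py .5822 -.2399 .1687 0.0 1; python3 br.py s13
```

```text
clock: 28.25
ee_pos: [0.5828, -0.2401, 0.1688]
ee_rot: [0.492, 0.507, -0.492, 0.508]
wrist_force: [-0.3, 0.5, 3.3]
finger_gap: 0.0172
t 28.25 pos [ 0.5828 -0.2401  0.1688] 
R [[0.0002, 0.9995, 0.0304], [-0.0004, 0.0304, -0.9995], [-1.0, 0.0002, 0.0004]] F [-0.35  0.53  3.27] M [0.121 0.255 0.028] gap 0.0172 q [-0.391  0.48  -0.016  1.075 -0.     1.15 ]
heading 0.0304 -> 0.0 world d mm [-0.6  0.2 -0.1] tool travel [ 0.0006 -0.0058 -0.0021] rot [ 0.0097  0.0001 -0.0001] deg [ 1.74  0.02 -0.01] travel if level [ 0.0006 -0.0059 -0.0019]
brass sum 77.0 n 4 max 21.1 cen [245.5 194.5]
```

View pics/s13.png

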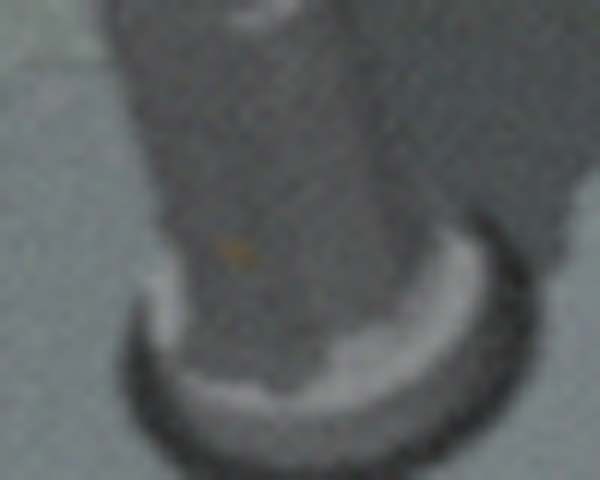

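```bash
python3 -m pendant '[{"travel":[0,0,0],"rotation":[0.005,0,0],"hand":1},{"travel":[0,0,0],"rotation":[0,0,0],"hand":1},{"travel":[0,0,0],"rotation":[0.005,0,0],"hand":1},{"travel":[0,0,0],"rotation":[0,0,0],"hand":1},{"travel":[0,0,0],"rotation":[0,0,0],"hand":1},{"travel":[0,0,0],"rotation":[0,0,0],"hand":1},{"travel":[0,0,0],"rotation":[0,0,0],"hand":1},{"travel":[0,0,0],"rotation":[0,0,0],"hand":1}]' 30; python3 go.py .5822 -.2399 .1687 0.0 1; python3 br.py s14
```

```text
clock: 29.35
ee_pos: [0.5829, -0.2401, 0.1688]
ee_rot: [0.501, 0.499, -0.501, 0.499]
wrist_force: [-0.7, 0.7, 2.7]
finger_gap: 0.0173
t 29.35 pos [ 0.5829 -0.2401  0.1688] 
R [[0.0004, 1.0, -0.0032], [-0.0004, -0.0032, -1.0], [-1.0, 0.0004, 0.0004]] F [-0.68  0.75  2.75] M [0.131 0.171 0.01 ] gap 0.0173 q [-0.391  0.48  -0.016  1.075 -0.     1.183]
heading -0.0032 -> 0.0 world d mm [-0.7  0.2 -0.1] tool travel [ 0.0008 -0.007  -0.0018] rot [-0.001   0.0001 -0.0001] deg [-0.19  0.02 -0.03] travel if level [ 0.0008 -0.007  -0.0018]
brass sum 75.0 n 4 max 20.3 cen [245.5 194.5]
```

View pics/s14.png

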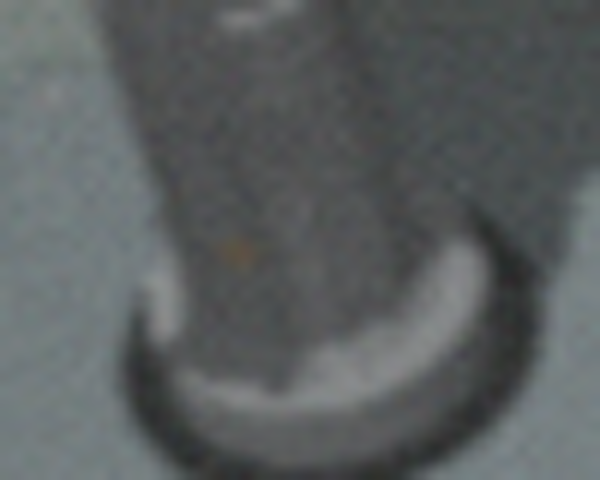

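```bash
python3 -m pendant '[{"travel":[0,0,0],"rotation":[0.005,0,0],"hand":1},{"travel":[0,0,0],"rotation":[0,0,0],"hand":1},{"travel":[0,0,0],"rotation":[0.005,0,0],"hand":1},{"travel":[0,0,0],"rotation":[0,0,0],"hand":1},{"travel":[0,0,0],"rotation":[0,0,0],"hand":1},{"travel":[0,0,0],"rotation":[0,0,0],"hand":1},{"travel":[0,0,0],"rotation":[0,0,0],"hand":1},{"travel":[0,0,0],"rotation":[0,0,0],"hand":1}]' 30; python3 go.py .5822 -.2399 .1687 0.0 1; python3 br.py s15
```

```text
clock: 30.45
ee_pos: [0.5829, -0.2401, 0.1688]
ee_rot: [0.509, 0.49, -0.509, 0.491]
wrist_force: [-0.4, 0.7, 4.1]
finger_gap: 0.0177
t 30.45 pos [ 0.5829 -0.2401  0.1688] 
R [[0.0005, 0.9993, -0.0369], [-0.0004, -0.0369, -0.9993], [-1.0, 0.0005, 0.0003]] F [-0.37  0.66  4.14] M [0.115 0.189 0.034] gap 0.0177 q [-0.391  0.48  -0.016  1.075 -0.     1.217]
heading -0.0369 -> 0.0 world d mm [-0.7  0.2 -0.1] tool travel [ 0.0006 -0.0075 -0.0013] rot [-0.0117  0.0001 -0.0002] deg [-2.11  0.02 -0.03] travel if level [ 0.0006 -0.0075 -0.0016]
brass sum 76.0 n 4 max 21.2 cen [245.5 194.5]
```

View pics/s15.png

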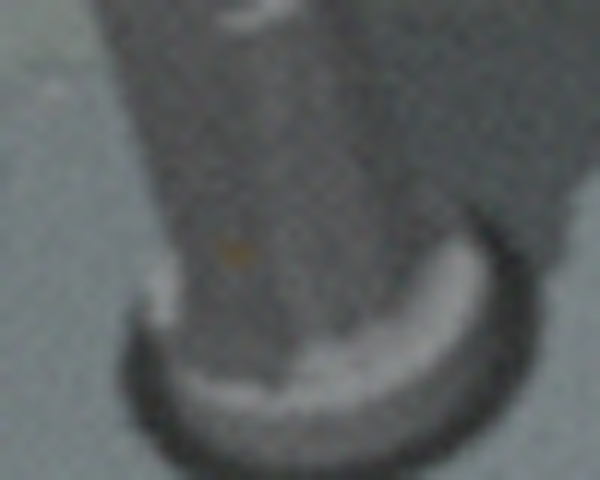

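```bash
python3 -m pendant '[{"travel":[0,0,0],"rotation":[0.005,0,0],"hand":1},{"travel":[0,0,0],"rotation":[0,0,0],"hand":1},{"travel":[0,0,0],"rotation":[0.005,0,0],"hand":1},{"travel":[0,0,0],"rotation":[0,0,0],"hand":1},{"travel":[0,0,0],"rotation":[0,0,0],"hand":1},{"travel":[0,0,0],"rotation":[0,0,0],"hand":1},{"travel":[0,0,0],"rotation":[0,0,0],"hand":1},{"travel":[0,0,0],"rotation":[0,0,0],"hand":1}]' 30; python3 go.py .5822 -.2399 .1687 0.0 1; python3 br.py s16
```

```text
clock: 31.55
ee_pos: [0.583, -0.2401, 0.1687]
ee_rot: [0.517, 0.482, -0.517, 0.482]
wrist_force: [0.3, -0.1, 3.7]
finger_gap: 0.0176
t 31.55 pos [ 0.583  -0.2401  0.1687] 
R [[0.0006, 0.9975, -0.0706], [-0.0004, -0.0706, -0.9975], [-1.0, 0.0006, 0.0003]] F [ 0.29 -0.12  3.68] M [0.121 0.199 0.02 ] gap 0.0176 q [-0.391  0.48  -0.016  1.074 -0.     1.251]
heading -0.0706 -> 0.0 world d mm [-0.8  0.2 -0. ] tool travel [ 0.0004 -0.0081 -0.0015] rot [-0.0225  0.0001 -0.0002] deg [-4.05  0.02 -0.04] travel if level [ 0.0004 -0.008  -0.0021]
brass sum 58.0 n 3 max 21.7 cen [245.67 194.33]
```

View pics/s16.png

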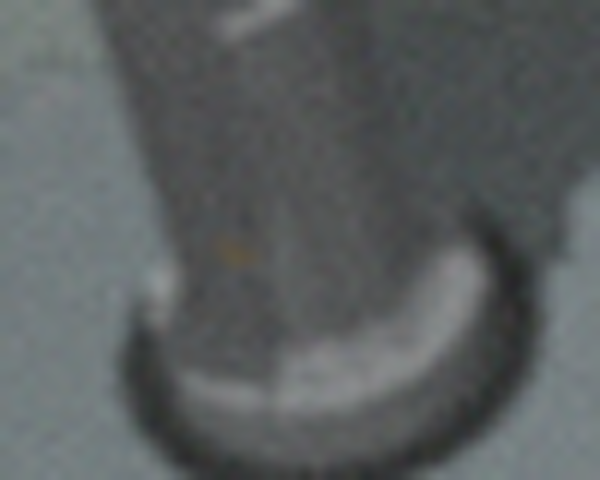

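```bash
python3 -m pendant '[{"travel":[0,0,0],"rotation":[0.005,0,0],"hand":1},{"travel":[0,0,0],"rotation":[0,0,0],"hand":1},{"travel":[0,0,0],"rotation":[0.005,0,0],"hand":1},{"travel":[0,0,0],"rotation":[0,0,0],"hand":1},{"travel":[0,0,0],"rotation":[0,0,0],"hand":1},{"travel":[0,0,0],"rotation":[0,0,0],"hand":1},{"travel":[0,0,0],"rotation":[0,0,0],"hand":1},{"travel":[0,0,0],"rotation":[0.003,0,0],"hand":1}]' 30; python3 go.py .5822 -.2399 .1687 0.0 1; python3 br.py s17
python3 - <<'E'
from h import *
p=eyes.read_camera("scene")
for h in (.3,.2,.1,0,-.1,-.2): print(h,[proj(p,(x+.0165*np.cos(h),y+.0165*np.sin(h),.0865)).round(2).tolist() for x,y in((.583,-.2401),(.5837,-.2413))])
E
```

```text
clock: 32.65
ee_pos: [0.5831, -0.24, 0.1688]
ee_rot: [0.528, 0.47, -0.528, 0.471]
wrist_force: [-0.2, 0.8, 3.1]
finger_gap: 0.0173
t 32.65 pos [ 0.5831 -0.24    0.1688] 
R [[0.0009, 0.9935, -0.1138], [-0.0002, -0.1138, -0.9935], [-1.0, 0.0009, 0.0001]] F [-0.15  0.82  3.09] M [0.176 0.15  0.052] gap 0.0173 q [-0.391  0.48  -0.016  1.074  0.     1.294]
heading -0.1141 -> 0.0 world d mm [-0.9  0.1 -0.1] tool travel [ 0.0006 -0.0095 -0.0001] rot [-0.0363  0.0001 -0.0003] deg [-6.54  0.01 -0.05] travel if level [ 0.0006 -0.0094 -0.0012]
brass sum 57.0 n 3 max 21.7 cen [245.67 194.33]
0.3 [[198.41, 246.53], [197.66, 246.69]]
0.2 [[197.53, 246.54], [196.78, 246.71]]
0.1 [[196.66, 246.49], [195.92, 246.66]]
0 [[195.83, 246.37], [195.08, 246.54]]
-0.1 [[195.03, 246.19], [194.28, 246.36]]
-0.2 [[194.27, 245.95], [193.52, 246.11]]
```

View pics/s17.png

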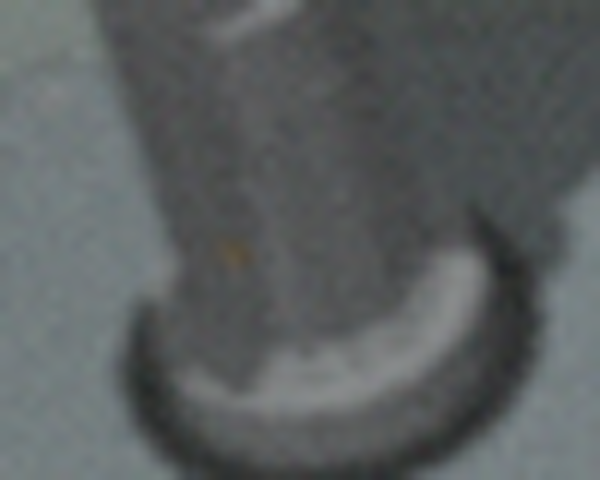

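```bash
python3 -m pendant '[{"travel":[0,0,0],"rotation":[0,0,0],"hand":1},{"travel":[0,0,0],"rotation":[0,0,0],"hand":1},{"travel":[0,0,0],"rotation":[0,0,0],"hand":1},{"travel":[0,0,0],"rotation":[0.005,0,0],"hand":1},{"travel":[0,0,0],"rotation":[0,0,0],"hand":1},{"travel":[0,0,0],"rotation":[0,0,0],"hand":1},{"travel":[0,0,0],"rotation":[0,0,0],"hand":1},{"travel":[0,0,0],"rotation":[0.003,0,0],"hand":1}]' 30; python3 go.py .5822 -.2399 .1687 0.0 1; python3 br.py s18

```

```text
clock: 33.8
ee_pos: [0.5832, -0.2398, 0.1688]
ee_rot: [0.534, 0.464, -0.533, 0.464]
wrist_force: [-0.2, 0.7, 2.5]
finger_gap: 0.0175
t 33.8 pos [ 0.5832 -0.2398  0.1688] 
R [[0.0011, 0.9902, -0.1398], [0.0001, -0.1398, -0.9902], [-1.0, 0.001, -0.0002]] F [-0.15  0.73  2.48] M [0.261 0.046 0.106] gap 0.0175 q [-0.39   0.48  -0.016  1.074  0.     1.321]
heading -0.1402 -> 0.0 world d mm [-1.  -0.1 -0.1] tool travel [ 0.0005 -0.0101  0.002 ] rot [-0.0446 -0.0001 -0.0003] deg [-8.03 -0.01 -0.06] travel if level [ 0.0005 -0.0103  0.0006]
brass sum 32.0 n 2 max 16.9 cen [246.  194.5]
```

View pics/s18.png

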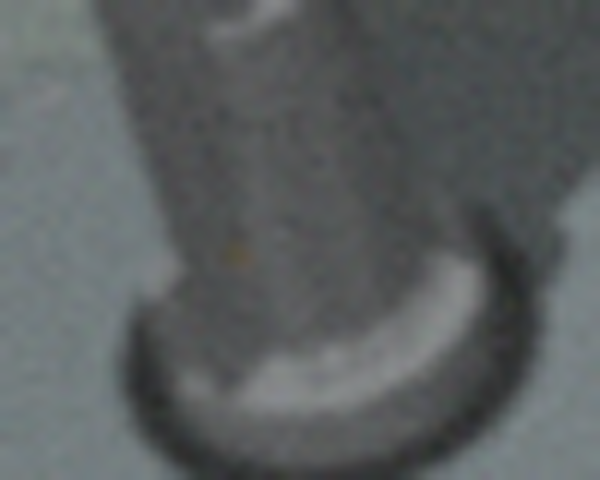

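```bash
python3 -m pendant '[{"travel":[0,0,0],"rotation":[-0.005,0,0],"hand":1},{"travel":[0,0,0],"rotation":[0,0,0],"hand":1},{"travel":[0,0,0],"rotation":[-0.005,0,0],"hand":1},{"travel":[0,0,0],"rotation":[0,0,0],"hand":1},{"travel":[0,0,0],"rotation":[-0.005,0,0],"hand":1},{"travel":[0,0,0],"rotation":[0,0,0],"hand":1},{"travel":[0,0,0],"rotation":[0,0,0],"hand":1},{"travel":[0,0,0],"rotation":[0,0,0],"hand":1}]' 30; python3 go.py .5822 -.2399 .1687 0.0 1; python3 br.py s19

```

```text
clock: 34.9
ee_pos: [0.5832, -0.2399, 0.1688]
ee_rot: [0.522, 0.477, -0.522, 0.477]
wrist_force: [-0.4, 0.3, 3.0]
finger_gap: 0.0177
t 34.9 pos [ 0.5832 -0.2399  0.1688] 
R [[0.001, 0.9959, -0.0901], [0.0, -0.0901, -0.9959], [-1.0, 0.001, -0.0001]] F [-0.42  0.29  2.95] M [ 0.232  0.092 -0.036] gap 0.0177 q [-0.391  0.48  -0.016  1.074  0.     1.27 ]
heading -0.0902 -> 0.0 world d mm [-1.   0.  -0.1] tool travel [ 0.0006 -0.0096  0.0005] rot [-0.0287 -0.     -0.0003] deg [-5.17 -0.   -0.06] travel if level [ 0.0006 -0.0097 -0.0003]
brass sum 49.0 n 3 max 18.7 cen [245.67 194.33]
```

View pics/s19.png

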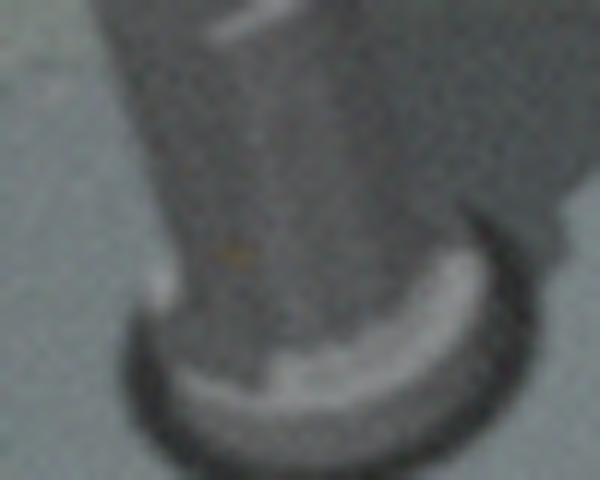

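```bash
python3 -m pendant '[{"travel":[0,0,0],"rotation":[-0.005,0,0],"hand":1},{"travel":[0,0,0],"rotation":[0,0,0],"hand":1},{"travel":[0,0,0],"rotation":[-0.005,0,0],"hand":1},{"travel":[0,0,0],"rotation":[0,0,0],"hand":1},{"travel":[0,0,0],"rotation":[-0.005,0,0],"hand":1},{"travel":[0,0,0],"rotation":[0,0,0],"hand":1},{"travel":[0,0,0],"rotation":[-0.004,0,0],"hand":1},{"travel":[0,0,0],"rotation":[0,0,0],"hand":1}]' 30; python3 go.py .5822 -.2399 .1687 0.0 1; python3 br.py s20

```

```text
clock: 36.0
ee_pos: [0.583, -0.24, 0.1688]
ee_rot: [0.507, 0.493, -0.506, 0.494]
wrist_force: [-0.2, 0.8, 2.3]
finger_gap: 0.0172
t 36.0 pos [ 0.583  -0.24    0.1688] 
R [[0.0006, 0.9997, -0.0264], [-0.0002, -0.0264, -0.9997], [-1.0, 0.0006, 0.0002]] F [-0.17  0.81  2.26] M [ 0.206  0.165 -0.025] gap 0.0172 q [-0.391  0.48  -0.016  1.074  0.     1.207]
heading -0.0264 -> 0.0 world d mm [-0.8  0.1 -0.1] tool travel [ 0.0005 -0.0077 -0.0011] rot [-0.0084  0.0001 -0.0002] deg [-1.51  0.01 -0.03] travel if level [ 0.0005 -0.0077 -0.0014]
brass sum 71.0 n 4 max 19.7 cen [245.5 194.5]
```

```bash
python3 -m pendant '[{"travel":[0,0,0],"rotation":[-0.005,0,0],"hand":1},{"travel":[0,0,0],"rotation":[0,0,0],"hand":1},{"travel":[0,0,0],"rotation":[-0.005,0,0],"hand":1},{"travel":[0,0,0],"rotation":[0,0,0],"hand":1},{"travel":[0,0,0],"rotation":[0,0,0],"hand":1},{"travel":[0,0,0],"rotation":[0,0,0],"hand":1},{"travel":[0,0,0],"rotation":[0,0,0],"hand":1},{"travel":[0,0,0],"rotation":[-0.003,0,0],"hand":1}]' 30; python3 go.py .5822 -.2399 .1687 0.0 1; python3 br.py s21

```

```text
clock: 37.1
ee_pos: [0.5829, -0.24, 0.1687]
ee_rot: [0.496, 0.504, -0.496, 0.504]
wrist_force: [-0.4, 0.8, 2.5]
finger_gap: 0.0177
t 37.1 pos [ 0.5829 -0.24    0.1687] 
R [[0.0004, 0.9999, 0.017], [-0.0003, 0.017, -0.9999], [-1.0, 0.0004, 0.0003]] F [-0.39  0.83  2.53] M [ 0.219  0.18  -0.055] gap 0.0177 q [-0.391  0.48  -0.016  1.075 -0.     1.163]
heading 0.017 -> 0.0 world d mm [-0.7  0.1 -0. ] tool travel [ 0.0004 -0.0068 -0.0016] rot [ 0.0054  0.0001 -0.0001] deg [ 0.98  0.01 -0.02] travel if level [ 0.0004 -0.0068 -0.0015]
brass sum 76.0 n 4 max 21.4 cen [245.5 194.5]
```

View pics/s21.png

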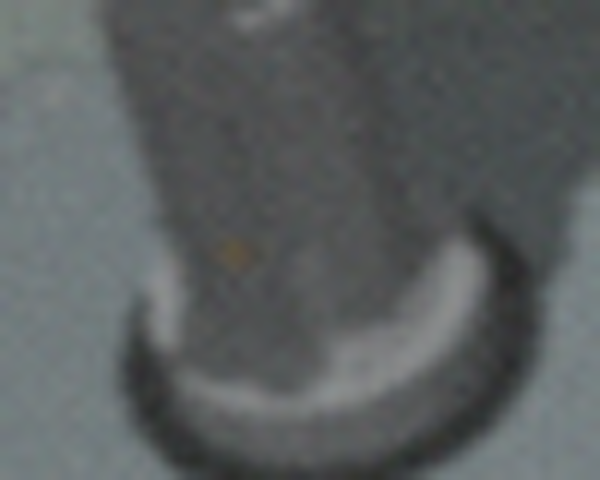

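```bash
python3 -m pendant '[{"travel":[0,0,0],"rotation":[0,0,0],"hand":1},{"travel":[0,0,0],"rotation":[0,0,0],"hand":1},{"travel":[0,0,0],"rotation":[0,0,0],"hand":1},{"travel":[0,0,0],"rotation":[-0.005,0,0],"hand":1},{"travel":[0,0,0],"rotation":[0,0,0],"hand":1},{"travel":[0,0,0],"rotation":[0,0,0],"hand":1},{"travel":[0,0,0],"rotation":[0,0,0],"hand":1},{"travel":[0,0,0],"rotation":[-0.003,0,0],"hand":1}]' 30; python3 go.py .5822 -.2399 .1687 0.0 1; python3 br.py s22

```

```text
clock: 38.2
ee_pos: [0.5828, -0.2401, 0.1688]
ee_rot: [0.489, 0.511, -0.489, 0.511]
wrist_force: [-0.9, 1.0, 4.0]
finger_gap: 0.0171
t 38.2 pos [ 0.5828 -0.2401  0.1688] 
R [[0.0003, 0.999, 0.0436], [-0.0003, 0.0436, -0.999], [-1.0, 0.0003, 0.0003]] F [-0.9   1.01  3.96] M [ 0.188  0.184 -0.089] gap 0.0171 q [-0.391  0.48  -0.016  1.075 -0.     1.137]
heading 0.0436 -> 0.0 world d mm [-0.6  0.2 -0.1] tool travel [ 0.0006 -0.0062 -0.0018] rot [ 0.0139  0.0001 -0.0001] deg [ 2.5   0.02 -0.02] travel if level [ 0.0006 -0.0063 -0.0015]
brass sum 80.0 n 4 max 23.0 cen [245.5 194.5]
```

```bash
python3 -m pendant '[{"travel":[0,0,0],"rotation":[0.006,0,0],"hand":1},{"travel":[0,0,0],"rotation":[0.006,0,0],"hand":1},{"travel":[0,0,0],"rotation":[0.006,0,0],"hand":1},{"travel":[0,0,0],"rotation":[0.006,0,0],"hand":1},{"travel":[0,0,0],"rotation":[0.006,0,0],"hand":1},{"travel":[0,0,0],"rotation":[0,0,0],"hand":1},{"travel":[0,0,0],"rotation":[0,0,0],"hand":1},{"travel":[0,0,0],"rotation":[0,0,0],"hand":1}]' 20; python3 go.py .5822 -.2399 .1687 -0.05 1; python3 br.py s23

```

```text
clock: 39.3
ee_pos: [0.583, -0.2401, 0.1688]
ee_rot: [0.514, 0.485, -0.514, 0.486]
wrist_force: [0.3, 0.8, 2.9]
finger_gap: 0.018
t 39.3 pos [ 0.583  -0.2401  0.1688] 
R [[0.0005, 0.9984, -0.0571], [-0.0004, -0.0571, -0.9984], [-1.0, 0.0006, 0.0004]] F [0.31 0.8  2.92] M [0.164 0.195 0.024] gap 0.018 q [-0.391  0.48  -0.016  1.074 -0.     1.237]
heading -0.0571 -> -0.05 world d mm [-0.8  0.2 -0.1] tool travel [ 0.0006 -0.0078 -0.0016] rot [-0.0023  0.0001 -0.0002] deg [-0.41  0.02 -0.03] travel if level [ 0.0006 -0.0078 -0.0017]
brass sum 68.0 n 4 max 19.7 cen [245.5 194.5]
```

Mz is back to the friction level in the middle of the play. Releasing.

```bash
python3 -m pendant '[{"travel":[0,0,0],"rotation":[0,0,0],"hand":0.75},{"travel":[0,0,0],"rotation":[0,0,0],"hand":0.65},{"travel":[0,0,0],"rotation":[0,0,0],"hand":0.5},{"travel":[0,0,0],"rotation":[0,0,0],"hand":0.4},{"travel":[0,0,0],"rotation":[0,0,0],"hand":0.3},{"travel":[0,0,0],"rotation":[0,0,0],"hand":0.3},{"travel":[0,0,0],"rotation":[0,0,0],"hand":0.3},{"travel":[0,0,0],"rotation":[0,0,0],"hand":0.3}]' 20; python3 go.py .5822 -.2399 .1687 -0.05 1;python3 - <<'E'
from h import *
p=eyes.read_camera("wrist"); cv2.imwrite("pics/w24.png",p["frame"])
E
```

```text
clock: 40.4
ee_pos: [0.5826, -0.2403, 0.1673]
ee_rot: [-0.514, -0.486, 0.515, -0.485]
wrist_force: [-0.0, -0.9, 0.5]
finger_gap: 0.0599
t 40.4 pos [ 0.5826 -0.2403  0.1673] 
R [[-0.0012, 0.9983, -0.0575], [-0.0005, -0.0575, -0.9983], [-1.0, -0.0011, 0.0006]] F [-0.03 -0.87  0.53] M [-0.038  0.018 -0.048] gap 0.0599 q [-3.910e-01  4.820e-01 -1.700e-02  1.073e+00 -1.000e-03  1.237e+00]
heading -0.0575 -> -0.05 world d mm [-0.4  0.4  1.4] tool travel [-0.0145 -0.0045 -0.0042] rot [-0.0024  0.0002  0.0004] deg [-0.43  0.03  0.06] travel if level [-0.0145 -0.0045 -0.0043]
```

View pics/w24.png

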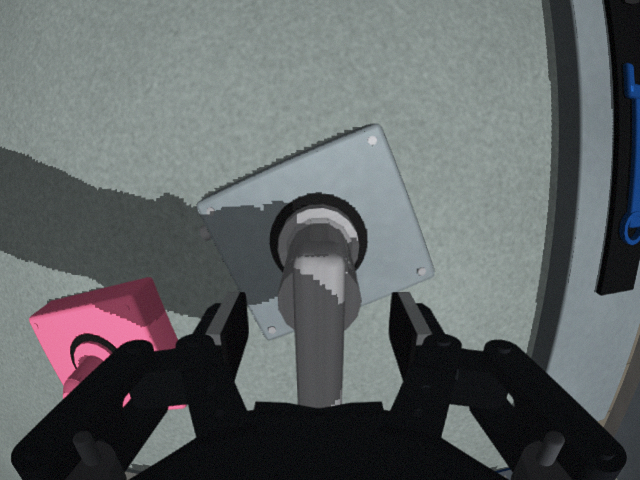

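Released; the handle stands on the flange clear of both pads. Retract straight up.

```bash
python3 -m pendant '[{"travel":[-0.1,0,0],"rotation":[0,0,0],"hand":0.3},{"travel":[-0.2,0,0],"rotation":[0,0,0],"hand":0.3},{"travel":[-0.3,0,0],"rotation":[0,0,0],"hand":0.3},{"travel":[-0.3,0,0],"rotation":[0,0,0],"hand":0.3},{"travel":[-0.3,0,0],"rotation":[0,0,0],"hand":0.3},{"travel":[0,0,-0.4],"rotation":[0,0,0],"hand":0.3},{"travel":[0,0,-0.4],"rotation":[0,0,0],"hand":0.3},{"travel":[0,0,-0.4],"rotation":[0,0,0],"hand":0.3}]' 20
python3 - <<'E'
from h import *
st()
p=eyes.read_camera("scene"); crop(p,"s25",205,285,165,245,7); cv2.imwrite("pics/s25full.png",p["frame"])
p=eyes.read_camera("wrist"); cv2.imwrite("pics/w25.png",p["frame"])
E
```

```text
clock: 41.45
ee_pos: [0.591, -0.1208, 0.2969]
ee_rot: [0.516, 0.482, -0.515, 0.486]
wrist_force: [0.3, -0.5, -0.1]
finger_gap: 0.06
t 41.45 pos [ 0.591  -0.1208  0.2969] 
R [[0.0057, 0.998, -0.0634], [-0.0026, -0.0634, -0.998], [-1.0, 0.0058, 0.0022]] F [ 0.29 -0.45 -0.06] M [-0.002  0.018 -0.013] gap 0.06 q [-2.010e-01  3.810e-01  1.600e-01  1.344e+00 -1.000e-03  1.433e+00]
```

View pics/s25.png

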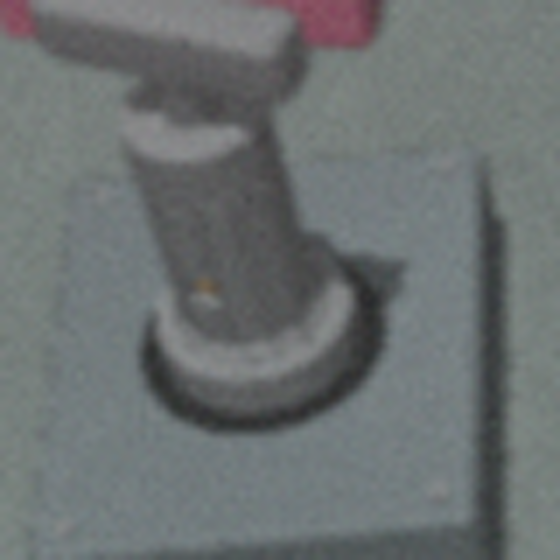

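View pics/w25.png

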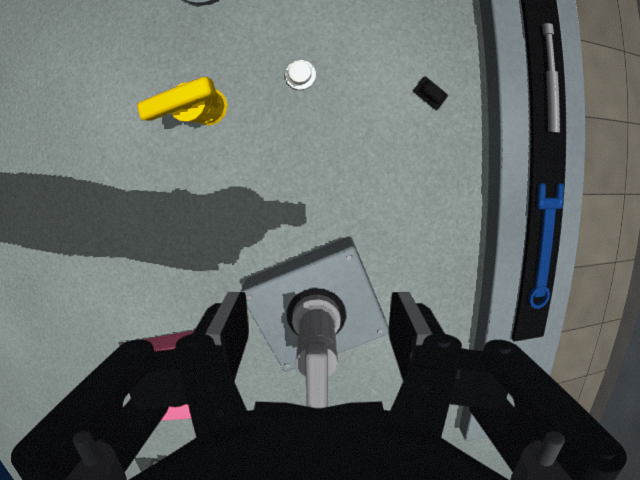

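```bash
python3 - <<'E'
from h import *
p=eyes.read_camera("wrist"); K,R,t=cam(p); c=-R.T@t; o,T=st()
print("cam",c,"tool frame offset",T.T@(c-o["ee_pos"]),"axis tool",T.T@R.T@np.array([0,0,1.]))
hole=np.array([.583+.0185,-.2401-.001,.0865]); print(proj(p,hole,True))
crop(p,"w26",230,400,240,400,4)
crop(eyes.read_camera("top"),"t26",180,265,380,465,7)
E
```

```text
t 41.6 pos [ 0.5909 -0.12    0.2967] 
R [[0.005, 0.9982, -0.0597], [-0.0025, -0.0596, -0.9982], [-1.0, 0.0051, 0.0022]] F [-0.06 -0.66 -0.9 ] M [-0.012 -0.003  0.025] gap 0.0602 q [-2.000e-01  3.810e-01  1.590e-01  1.344e+00 -1.000e-03  1.431e+00]
cam [ 0.59372936 -0.0461182   0.42190552] tool frame offset [-0.12534313 -0.00094336 -0.07367374] axis tool [ 0.95981974 -0.00120396  0.28061471]
[335.73488385 328.63537867]
```

View pics/w26.png

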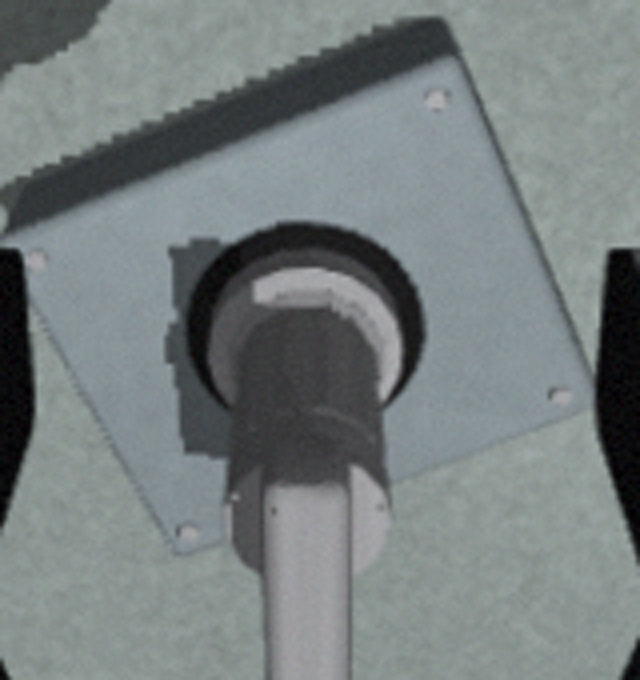

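View pics/t26.png

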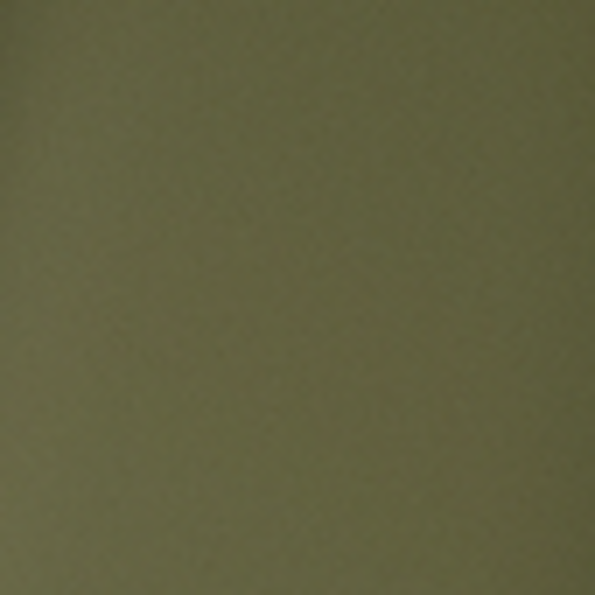

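```bash
python3 -m pendant '[{"travel":[0,0.45,0],"rotation":[0.05,0,0],"hand":0.3},{"travel":[0,0.45,0],"rotation":[0.05,0,0],"hand":0.3},{"travel":[0,0,0],"rotation":[0.055,0,0],"hand":0.3},{"travel":[0,0,0],"rotation":[0.055,0,0],"hand":0.3},{"travel":[0,0,0],"rotation":[0.055,0,0],"hand":0.3},{"travel":[0,0,0],"rotation":[0.055,0,0],"hand":0.3},{"travel":[0,0,0],"rotation":[0.055,0,0],"hand":0.3},{"travel":[0,0,0],"rotation":[0,0,0],"hand":0.3}]' 20
python3 go.py .685 -.22 .20 -1.3 1
```

```text
clock: 42.65
ee_pos: [0.6803, -0.1463, 0.2945]
ee_rot: [-0.7, -0.097, 0.7, -0.101]
wrist_force: [-0.8, 0.1, -0.2]
finger_gap: 0.06
t 42.65 pos [ 0.6803 -0.1463  0.2945] 
R [[-0.0003, 0.2779, -0.9606], [-0.006, -0.9606, -0.2779], [-1.0, 0.0057, 0.0019]] F [-0.75  0.11 -0.16] M [ 0.054 -0.045 -0.025] gap 0.06 q [-0.209  0.568  0.465  1.467 -0.006  2.651]
heading -1.2892 -> -1.3 world d mm [  4.7 -73.7 -94.5] tool travel [0.9496 0.7157 0.1574] rot [ 0.0034  0.0006 -0.0018] deg [ 0.62  0.11 -0.33] travel if level [0.9452 0.7228 0.1514]
```

```bash
python3 -m pendant '[{"travel":[0,0.35,0.05],"rotation":[0,0,0],"hand":0.3},{"travel":[0,0.35,0],"rotation":[0,0,0],"hand":0.3},{"travel":[0.2,0,0],"rotation":[0,0,0],"hand":0.3},{"travel":[0.25,0,0],"rotation":[0,0,0],"hand":0.3},{"travel":[0.2,0,0],"rotation":[0,0,0],"hand":0.3},{"travel":[0,0,0],"rotation":[0,0,0],"hand":0.3},{"travel":[0,0,0],"rotation":[0,0,0],"hand":0.3},{"travel":[0,0,0],"rotation":[0,0,0],"hand":0.3}]' 20
python3 - <<'E'
from h import *
st(); p=eyes.read_camera("wrist"); cv2.imwrite("pics/w27.png",p["frame"])
hole=np.array([.583+.0185,-.2401-.001,.0865]); u=proj(p,hole,True); print(u); a,b=[int(v) for v in u]
crop(p,"w27c",max(0,b-30),b+30,max(0,a-40),a+40,9)
E
```

```text
clock: 43.65
ee_pos: [0.6956, -0.2247, 0.2309]
ee_rot: [0.7, 0.101, -0.698, 0.107]
wrist_force: [0.4, 0.1, 0.7]
finger_gap: 0.06
t 43.65 pos [ 0.6956 -0.2247  0.2309] 
R [[0.0039, 0.2914, -0.9566], [-0.009, -0.9566, -0.2914], [-1.0, 0.0097, -0.0011]] F [0.39 0.08 0.69] M [-0.033  0.051 -0.04 ] gap 0.06 q [-0.309  0.639  0.431  1.356 -0.007  2.536]
[303.87207509 338.86762375]
```

View pics/w27.png

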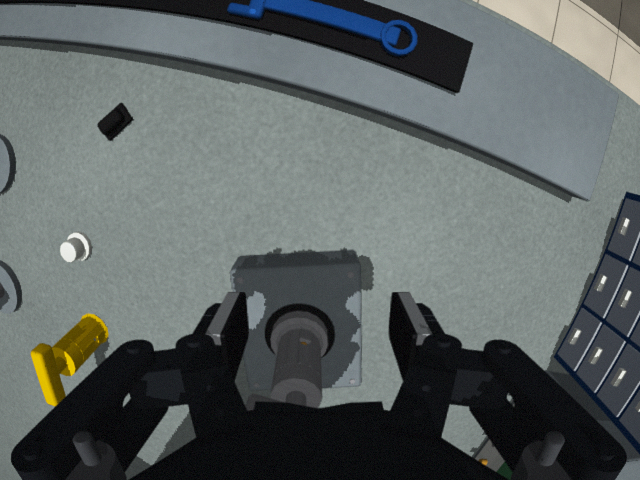

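View pics/w27c.png

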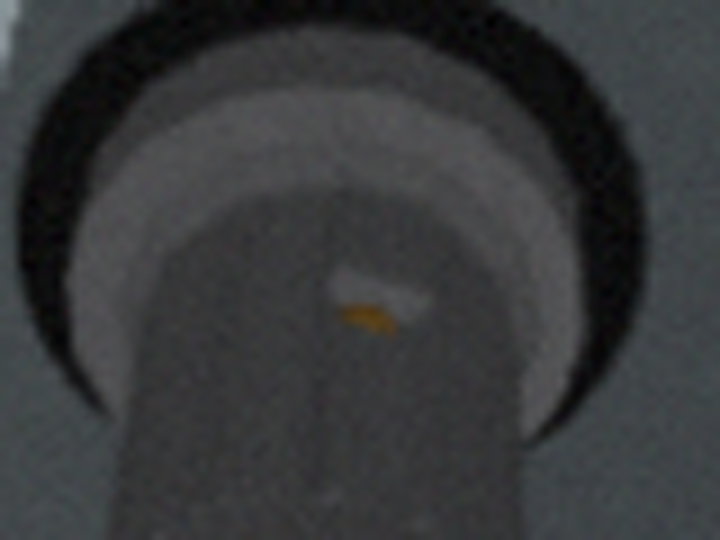

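```bash
python3 -m pendant '[{"travel":[-0.25,0,0],"rotation":[-0.05,0,0],"hand":0.3},{"travel":[-0.25,0,0],"rotation":[-0.055,0,0],"hand":0.3},{"travel":[0,0,0],"rotation":[-0.055,0,0],"hand":0.3},{"travel":[0,0,0],"rotation":[-0.055,0,0],"hand":0.3},{"travel":[0,0,0],"rotation":[-0.055,0,0],"hand":0.3},{"travel":[0,0,0],"rotation":[-0.055,0,0],"hand":0.3},{"travel":[0,0,0],"rotation":[-0.055,0,0],"hand":0.3},{"travel":[0,-0.45,0],"rotation":[0,0,0],"hand":0.3}]' 20
python3 go.py .583 -.2401 .25 -0.057 1
```

```text
clock: 44.7
ee_pos: [0.6554, -0.2224, 0.2878]
ee_rot: [0.51, 0.484, -0.507, 0.499]
wrist_force: [-0.1, -1.3, 0.3]
finger_gap: 0.06
t 44.7 pos [ 0.6554 -0.2224  0.2878] 
R [[0.0169, 0.9993, -0.0347], [-0.013, -0.0345, -0.9993], [-0.9998, 0.0174, 0.0124]] F [-0.13 -1.32  0.31] M [-0.001  0.024 -0.037] gap 0.06 q [-0.324  0.543  0.403  1.411 -0.007  1.281]
heading -0.0345 -> -0.057 world d mm [-72.4 -17.7 -37.8] tool travel [ 0.3681 -0.7237  0.1978] rot [ 0.0071  0.0039 -0.0056] deg [ 1.28  0.7  -1.  ] travel if level [ 0.3781 -0.7125  0.2184]
```

```bash
python3 -m pendant '[{"travel":[0,-0.4,0.22],"rotation":[0.007,0.004,-0.0056],"hand":0.3},{"travel":[0,-0.31,0],"rotation":[0,0,0],"hand":0.3},{"travel":[0.15,0,0],"rotation":[0,0,0],"hand":0.3},{"travel":[0.15,0,0],"rotation":[0,0,0],"hand":0.3},{"travel":[0,0,0],"rotation":[0,0,0],"hand":0.3},{"travel":[0,0,0],"rotation":[0,0,0],"hand":0.3},{"travel":[0,0,0],"rotation":[0,0,0],"hand":0.3},{"travel":[0,0,0],"rotation":[0,0,0],"hand":0.3}]' 20
python3 go.py .583 -.2401 .169 -0.057 1
python3 - <<'E'
from h import *
p=eyes.read_camera("wrist"); crop(p,"w28",200,410,240,400,3.5)
E
```

```text
clock: 45.7
ee_pos: [0.5821, -0.2414, 0.2623]
ee_rot: [0.514, 0.484, -0.512, 0.489]
wrist_force: [0.5, -0.2, -0.0]
finger_gap: 0.06
t 45.7 pos [ 0.5821 -0.2414  0.2623] 
R [[0.0072, 0.9985, -0.054], [-0.0029, -0.054, -0.9985], [-1.0, 0.0073, 0.0025]] F [ 0.5  -0.21 -0.03] M [-0.021 -0.013  0.001] gap 0.06 q [-0.393  0.436  0.157  1.284  0.     1.232]
heading -0.0541 -> -0.057 world d mm [  0.9   1.3 -93.3] tool travel [ 0.9327  0.0012 -0.0159] rot [ 0.0009  0.0008 -0.0023] deg [ 0.17  0.14 -0.42] travel if level [ 0.9327  0.008  -0.0136]
```

View pics/w28.png

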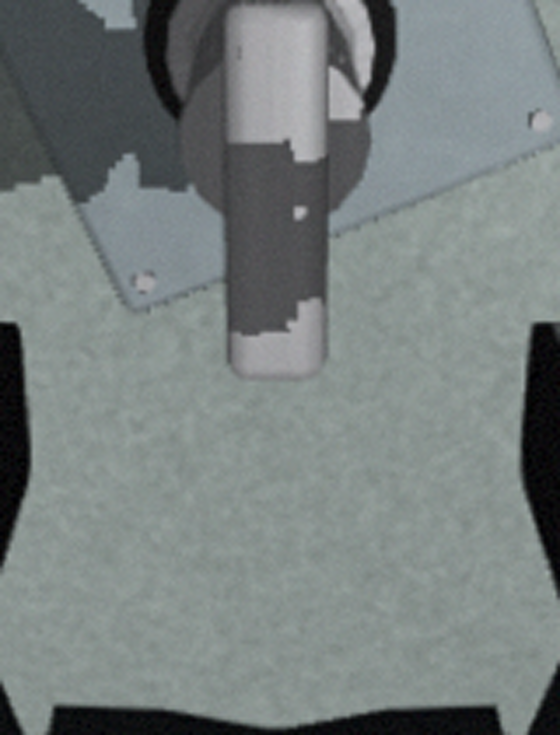

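```bash
python3 -m pendant '[{"travel":[0.2,0.008,-0.0136],"rotation":[0.001,0.001,-0.0023],"hand":0.3},{"travel":[0.3,0,0],"rotation":[0,0,0],"hand":0.3},{"travel":[0.25,0,0],"rotation":[0,0,0],"hand":0.3},{"travel":[0.15,0,0],"rotation":[0,0,0],"hand":0.3},{"travel":[0.03,0,0],"rotation":[0,0,0],"hand":0.4},{"travel":[0,0,0],"rotation":[0,0,0],"hand":0.5},{"travel":[0,0,0],"rotation":[0,0,0],"hand":0.6},{"travel":[0,0,0],"rotation":[0,0,0],"hand":0.65}]' 20
python3 go.py .583 -.2401 .169 -0.057 1
```

```text
clock: 46.75
ee_pos: [0.5827, -0.2392, 0.1617]
ee_rot: [-0.514, -0.487, 0.514, -0.484]
wrist_force: [0.6, 0.3, -0.0]
finger_gap: 0.0302
t 46.75 pos [ 0.5827 -0.2392  0.1617] 
R [[-0.0032, 0.9983, -0.0575], [0.0025, -0.0575, -0.9983], [-1.0, -0.0033, -0.0023]] F [ 0.62  0.34 -0.04] M [0.005 0.015 0.008] gap 0.0302 q [-3.900e-01  4.870e-01 -2.400e-02  1.064e+00  1.000e-03  1.238e+00]
heading -0.0575 -> -0.057 world d mm [ 0.3 -0.9  7.3] tool travel [-0.0735  0.003   0.0085] rot [-0.0002 -0.0007  0.0011] deg [-0.03 -0.13  0.19] travel if level [-0.0734  0.0032  0.0086]
```

```bash
python3 -m pendant '[{"travel":[-0.073,0.003,0.0085],"rotation":[0,-0.0007,0.0011],"hand":0.65},{"travel":[0,0,0],"rotation":[0,0,0],"hand":0.65},{"travel":[0,0,0],"rotation":[0,0,0],"hand":0.7},{"travel":[0,0,0],"rotation":[0,0,0],"hand":0.75},{"travel":[0,0,0],"rotation":[0,0,0],"hand":0.85},{"travel":[0,0,0],"rotation":[0,0,0],"hand":1},{"travel":[0,0,0],"rotation":[0,0,0],"hand":1},{"travel":[0,0,0],"rotation":[0,0,0],"hand":1}]' 20
python3 go.py .583 -.2401 .169 -0.057 1
```

```text
clock: 47.75
ee_pos: [0.5834, -0.2405, 0.1713]
ee_rot: [0.515, 0.484, -0.514, 0.486]
wrist_force: [-1.0, 0.5, 2.1]
finger_gap: 0.0176
t 47.75 pos [ 0.5834 -0.2405  0.1713] 
R [[0.0025, 0.9983, -0.0577], [-0.0012, -0.0577, -0.9983], [-1.0, 0.0026, 0.0011]] F [-1.    0.48  2.14] M [ 0.037  0.193 -0.043] gap 0.0176 q [-0.391  0.478 -0.012  1.078 -0.     1.238]
heading -0.0577 -> -0.057 world d mm [-0.4  0.4 -2.3] tool travel [ 0.0226 -0.0046 -0.0036] rot [-0.0002  0.0004 -0.0008] deg [-0.04  0.06 -0.15] travel if level [ 0.0226 -0.0045 -0.0036]
```

```bash
python3 -m pendant '[{"travel":[0.004,0,0],"rotation":[-0.005,0,0],"hand":1},{"travel":[0,0,0],"rotation":[0,0,0],"hand":1},{"travel":[0.004,0,0],"rotation":[-0.005,0,0],"hand":1},{"travel":[0,0,0],"rotation":[0,0,0],"hand":1},{"travel":[0,0,0],"rotation":[0,0,0],"hand":1},{"travel":[0,0,0],"rotation":[0,0,0],"hand":1},{"travel":[0,0,0],"rotation":[0,0,0],"hand":1},{"travel":[0.003,0,0],"rotation":[0,0,0],"hand":1}]' 20
python3 go.py .583 -.2401 .169 -0.02 1;  python3 br.py s29
```

```text
clock: 48.75
ee_pos: [0.5834, -0.2405, 0.1712]
ee_rot: [0.506, 0.493, -0.506, 0.495]
wrist_force: [-1.4, 0.1, 4.5]
finger_gap: 0.0172
t 48.75 pos [ 0.5834 -0.2405  0.1712] 
R [[0.0032, 0.9997, -0.0243], [-0.0015, -0.0243, -0.9997], [-1.0, 0.0033, 0.0014]] F [-1.36  0.06  4.5 ] M [ 0.192  0.462 -0.09 ] gap 0.0172 q [-0.391  0.478 -0.013  1.076 -0.     1.204]
heading -0.0243 -> -0.02 world d mm [-0.4  0.4 -2.2] tool travel [ 0.0218 -0.0045 -0.0039] rot [-0.0014  0.0005 -0.001 ] deg [-0.25  0.08 -0.19] travel if level [ 0.0218 -0.0044 -0.0039]
brass sum 66.0 n 4 max 19.2 cen [245.5 194.5]
```

View pics/s29.png

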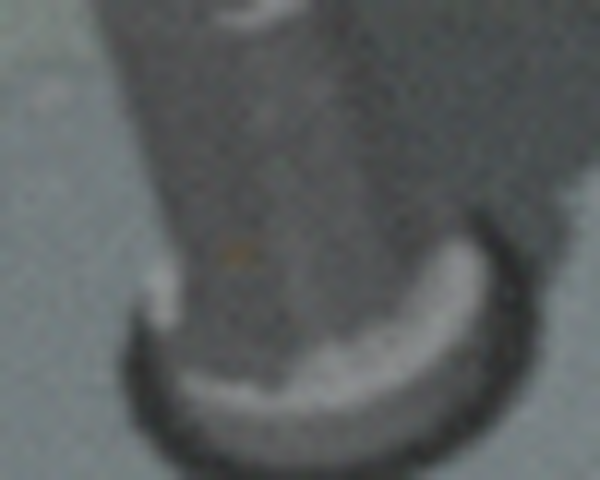

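```bash
python3 -m pendant '[{"travel":[0,0,0],"rotation":[0.003,0.001,-0.003],"hand":1},{"travel":[0,0,0],"rotation":[0,0,0],"hand":1},{"travel":[0,-0.002,0],"rotation":[0.003,0.001,-0.003],"hand":1},{"travel":[0,0,0],"rotation":[0,0,0],"hand":1},{"travel":[0.004,0,0],"rotation":[0,0,0],"hand":1},{"travel":[0,0,0],"rotation":[0,0,0],"hand":1},{"travel":[0,0,0],"rotation":[0,0,0],"hand":1},{"travel":[0.003,0,0],"rotation":[0,0,0],"hand":1}]' 20
python3 go.py .583 -.2401 .169 -0.02 1
```

```text
clock: 49.85
ee_pos: [0.5847, -0.2409, 0.1713]
ee_rot: [-0.509, -0.493, 0.513, -0.484]
wrist_force: [-1.6, 0.7, 5.7]
finger_gap: 0.0174
t 49.85 pos [ 0.5847 -0.2409  0.1713] 
R [[-0.0135, 0.9989, -0.0441], [0.0051, -0.044, -0.999], [-0.9999, -0.0137, -0.0045]] F [-1.61  0.75  5.75] M [0.051 0.158 0.016] gap 0.0174 q [-0.391  0.493  0.013  1.105 -0.     1.224]
heading -0.044 -> -0.02 world d mm [-1.7  0.8 -2.3] tool travel [ 0.0231 -0.0169 -0.0067] rot [-0.0077 -0.0015  0.0043] deg [-1.38 -0.27  0.78] travel if level [ 0.0228 -0.0171 -0.0072]
```

```bash
python3 -m pendant '[{"travel":[-0.002,0,0],"rotation":[-0.004,0,-0.001],"hand":1},{"travel":[0,0,0],"rotation":[0,0,0],"hand":1},{"travel":[0,0,0],"rotation":[-0.004,0,0],"hand":1},{"travel":[0,0,0],"rotation":[0,0,0],"hand":1},{"travel":[0,0,0],"rotation":[-0.004,0,0],"hand":1},{"travel":[0,0,0],"rotation":[0,0,0],"hand":1},{"travel":[0,0,0],"rotation":[0,0,0],"hand":1},{"travel":[0,0,0],"rotation":[0,0,0],"hand":1}]' 20
python3 go.py .583 -.2401 .169 -0.02 1; python3 br.py s30
```

```text
clock: 50.85
ee_pos: [0.5847, -0.241, 0.1713]
ee_rot: [0.498, 0.504, -0.504, 0.493]
wrist_force: [-1.2, -0.3, 2.9]
finger_gap: 0.0177
t 50.85 pos [ 0.5847 -0.241   0.1713] 
R [[-0.0169, 0.9998, -0.0042], [0.0049, -0.0041, -1.0], [-0.9998, -0.0169, -0.0048]] F [-1.19 -0.31  2.94] M [ 0.05   0.055 -0.04 ] gap 0.0177 q [-0.39   0.495  0.017  1.11  -0.002  1.185]
heading -0.0041 -> -0.02 world d mm [-1.7  0.9 -2.3] tool travel [ 0.0237 -0.0163 -0.0087] rot [ 0.005  -0.0015  0.0054] deg [ 0.91 -0.27  0.97] travel if level [ 0.0234 -0.0169 -0.0085]
brass sum 52.0 n 3 max 18.5 cen [245.67 194.33]
```

View pics/s30.png

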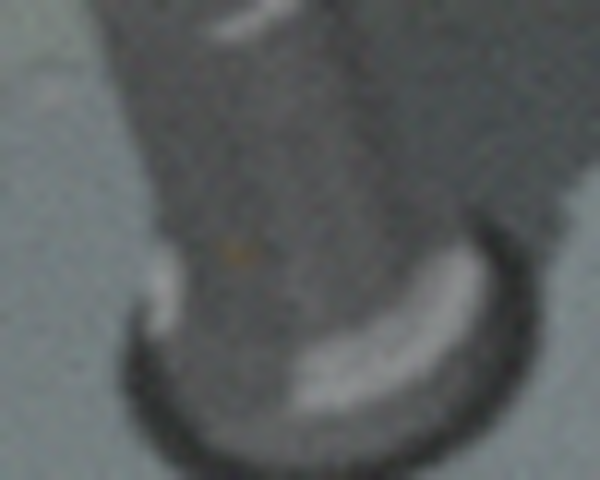

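```bash
python3 -m pendant '[{"travel":[0,0,0],"rotation":[0.004,-0.0005,0.0015],"hand":1},{"travel":[0,0,0],"rotation":[0.004,0,0.0015],"hand":1},{"travel":[0,0,0],"rotation":[0.004,0,0],"hand":1},{"travel":[0,0,0],"rotation":[0,0,0],"hand":1},{"travel":[0,0,0],"rotation":[0,0,0],"hand":0.85},{"travel":[0,0,0],"rotation":[0,0,0],"hand":0.7},{"travel":[0,0,0],"rotation":[0,0,0],"hand":0.5},{"travel":[0,0,0],"rotation":[0,0,0],"hand":0.3}]' 20
python3 go.py .583 -.2401 .169 -0.05 1
```

```text
clock: 51.95
ee_pos: [0.5837, -0.2405, 0.1696]
ee_rot: [-0.509, -0.492, 0.512, -0.485]
wrist_force: [0.1, 0.5, 0.4]
finger_gap: 0.0591
t 51.95 pos [ 0.5837 -0.2405  0.1696] 
R [[-0.01, 0.999, -0.0442], [0.0045, -0.0442, -0.999], [-0.9999, -0.0102, -0.004]] F [0.14 0.49 0.39] M [-0.005  0.014 -0.037] gap 0.0591 q [-0.391  0.489  0.002  1.095  0.     1.224]
heading -0.0442 -> -0.05 world d mm [-0.7  0.4 -0.6] tool travel [ 0.0058 -0.0067 -0.0037] rot [ 0.0018 -0.0013  0.0032] deg [ 0.33 -0.23  0.58] travel if level [ 0.0057 -0.0067 -0.0037]
```

```bash
python3 -m pendant '[{"travel":[-0.15,0,0],"rotation":[0,0,0],"hand":0.3},{"travel":[-0.3,0,0],"rotation":[0,0,0],"hand":0.3},{"travel":[-0.35,0,0],"rotation":[0,0,0],"hand":0.3},{"travel":[-0.3,0,0],"rotation":[0,0,0],"hand":0.3},{"travel":[0,0.5,0],"rotation":[0,0,0],"hand":0.3},{"travel":[0,0.5,0],"rotation":[0.05,0,0],"hand":0.3},{"travel":[0,0,0],"rotation":[0.055,0,0],"hand":0.3},{"travel":[0,0,0],"rotation":[0.055,0,0],"hand":0.3}]' 20
python3 go.py .69 -.23 .19 -1.3 1
python3 - <<'E'
from h import *
p=eyes.read_camera("scene"); crop(p,"s31",205,285,165,245,7)
E
```

```text
clock: 52.95
ee_pos: [0.6885, -0.2461, 0.2893]
ee_rot: [-0.619, -0.342, 0.62, -0.34]
wrist_force: [-0.3, 0.2, -1.2]
finger_gap: 0.06
t 52.95 pos [ 0.6885 -0.2461  0.2893] 
R [[-0.0031, 0.8454, -0.5341], [0.0018, -0.5341, -0.8454], [-1.0, -0.0036, 0.0002]] F [-0.31  0.24 -1.19] M [-0.011  0.002 -0.009] gap 0.06 q [-3.440e-01  6.520e-01  6.060e-01  1.528e+00  1.000e-03  1.791e+00]
heading -0.5635 -> -1.3 world d mm [  1.5  16.1 -99.3] tool travel [ 0.9934 -0.0698 -0.1446] rot [0.2344 0.0005 0.0011] deg [42.2   0.09  0.19] travel if level [ 0.9932 -0.1514 -0.0577]
```

View pics/s31.png

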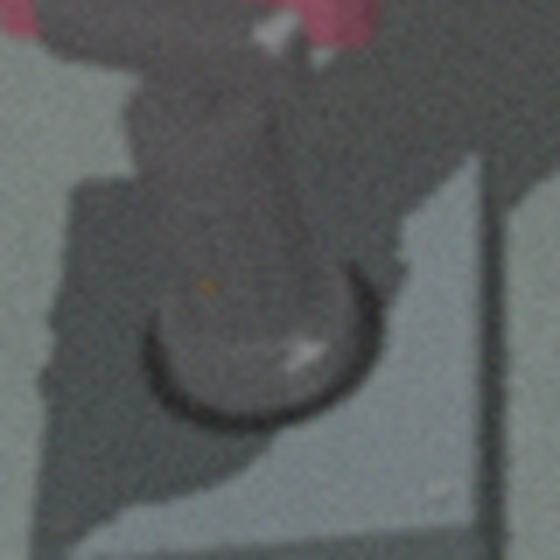

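```bash
python3 -m pendant '[{"travel":[0,0,0],"rotation":[0.055,0,0],"hand":0.3},{"travel":[0,0,0],"rotation":[0.055,0,0],"hand":0.3},{"travel":[0,0,0],"rotation":[0.055,0,0],"hand":0.3},{"travel":[0,0,0],"rotation":[0.055,0,0],"hand":0.3},{"travel":[0.2,0,0],"rotation":[0.04,0,0],"hand":0.3},{"travel":[0.3,0,0],"rotation":[0,0,0],"hand":0.3},{"travel":[0.2,0,0],"rotation":[0,0,0],"hand":0.3},{"travel":[0,0,0],"rotation":[0,0,0],"hand":0.3}]' 20
python3 - <<'E'
from h import *
st(); p=eyes.read_camera("wrist")
K,R,t=cam(p); print("cam",-R.T@t)
hole=np.array([.583+.0185,-.2401-.001,.0865]); u=proj(p,hole,True); print(u); a,b=[int(v) for v in u]
crop(p,"w32c",max(0,b-30),b+30,max(0,a-40),a+40,9)
E
```

```text
clock: 54.0
ee_pos: [0.6886, -0.2466, 0.2261]
ee_rot: [0.706, 0.063, -0.703, 0.064]
wrist_force: [1.0, 0.9, -0.9]
finger_gap: 0.0598
t 54.0 pos [ 0.6886 -0.2466  0.2261] 
R [[0.005, 0.1778, -0.9841], [-0.0012, -0.9841, -0.1778], [-1.0, 0.0021, -0.0047]] F [ 0.98  0.87 -0.9 ] M [-0.02  -0.021  0.037] gap 0.0598 q [-3.440e-01  6.420e-01  4.240e-01  1.348e+00  1.000e-03  2.619e+00]
cam [ 0.75767608 -0.23311232  0.35141315]
[293.46656348 332.14156416]
```

View pics/w32c.png

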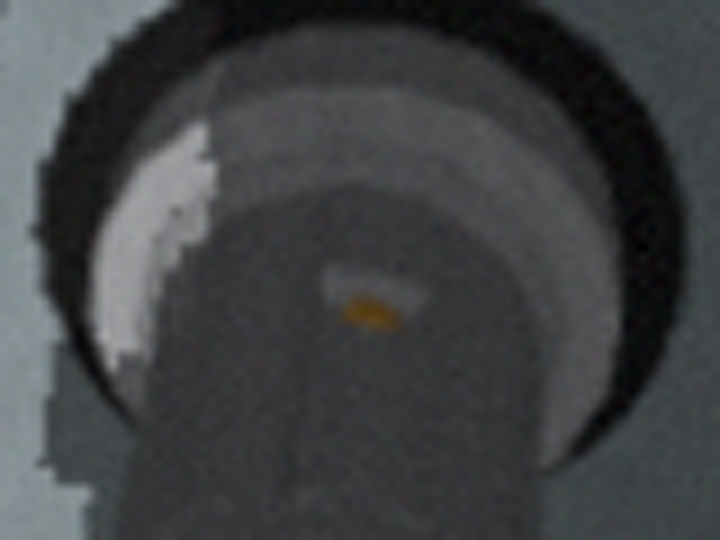

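```bash
python3 - <<'E'
from h import *
p=eyes.read_camera("scene"); cv2.imwrite("pics/final.png",p["frame"])
print(ticket.sign_off())
E
```

```text
the job is handed in; nothing more can be done
None
```

View pics/final.png

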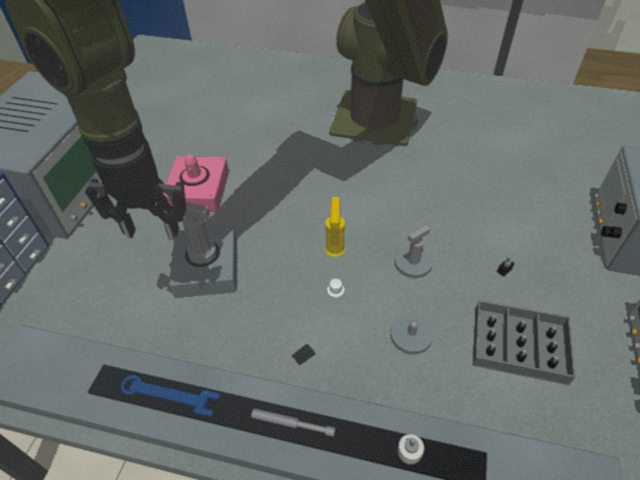

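I moved the large grey T-handle from its stand onto the grey fixture's stub and slid it down until it stopped. I then turned it until it locked, released it and backed off. The job was handed in at about 54 s, and the sign-off gives no verdict.

- **Seating:** the handle stopped hard with its mouth at about 59.5 mm. That agrees with the camera estimates of the flange's upper face, 57 to 64 mm. The highest load I read on the fixture was about 13 N. I only read forces at the end of each call, so a brief peak in between could have been higher.
- **Button:** the turning torque rose to about 0.1 N·m one way and 0.09 N·m the other, against a friction level of about 0.03. That means the tube was locked between two stops. The last wrist close-up shows the brass button centred in the hole, and its visible height fits a popped-out button.
- **What disagreed:** after the first release, the brass looked off-centre and recessed, and I doubted it had popped. I gripped the handle again, tilted it up to about 0.02 rad while pressing lightly, re-centred it and let go. Working out the view geometry afterwards, a button still pushed in would be hidden from that angle, so I concluded it was out. I had no direct reading of the button's travel.
- **Surroundings:** in the last scene picture the slim handle, lamp cap, rocker boot, toggle and the look-alikes appear to be where they started. The gripper is clear of everything.

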